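# Restock the bar rack first-in-first-out

## Task

Restock the brass-bar rack so the oldest stock gets used first: first put the file that was left in the lane away, flat in the green tool tray, then pull the two dark old bars forward until they lie side by side, parallel and tight against the front rail, and only then bring every bright new bar from the bench into the lane and push them up one behind another, flat, parallel and tight behind the old ones. When all bars are in, tip the red flag lever fully over towards the open back of the rack, and leave the other things on the bench undisturbed.

Things in the scene. Friction and masses are not known exactly. Their poses are not given: they have to be found in the camera images.
- rack_lane (a point): fixed stock rack: aluminium floor 8 mm thick, dark steel rail along its front edge, two low blue side cheeks, open back and top. Point: on the floor's top, middle of the rail's inner face; x from the rail into the lane (240 mm deep) to the open back, y along the rail, z up. Above the floor: rail 18 mm, cheeks 12 mm. Clear width between cheeks 240 mm. Bars lie in it along y
- rack: the same rack; origin straight below rack_lane, on the bench (8 mm lower), same axes. The rail is 12 mm thick, the cheeks 8 mm
- old1_centre (a point): dull dark-brown bar with black end caps, old stock, lying askew in the rack's lane, the one nearer the rail at the start. 180 mm long (its y axis), 28 mm wide (x), 22 mm tall (z), about 0.25 kg. Point: middle of the bar, half-way up
- old2_centre (a point): dull dark-brown bar with black end caps, old stock, lying askew in the rack's lane, the one farther from the rail at the start. 180 mm long (its y axis), 28 mm wide (x), 22 mm tall (z), about 0.25 kg. Point: middle of the bar, half-way up
- new1_centre (a point): bright brass bar with blue end caps, new stock, lying on the bench; some starts lack one new bar. 180 mm long (its y axis), 28 mm wide (x), 22 mm tall (z), about 0.25 kg. Point: middle of the bar, half-way up
- new2_centre (a point): bright brass bar with blue end caps, new stock, lying on the bench; some starts lack one new bar. 180 mm long (its y axis), 28 mm wide (x), 22 mm tall (z), about 0.25 kg. Point: middle of the bar, half-way up
- new3_centre (a point): bright brass bar with blue end caps, new stock, lying on the bench; some starts lack one new bar. 180 mm long (its y axis), 28 mm wide (x), 22 mm tall (z), about 0.25 kg. Point: middle of the bar, half-way up
- file_grip (a point): flat file lying across the lane behind the old bars, 0.14 kg: wooden handle 95 mm long, 26 wide, 20 tall, steel blade 85 mm long, 22 wide, 6 thick. x along the file to the blade tip, z up. Point: in the handle, half-way up, 20 mm from the blade, near the balance point; handle end 75 mm from it to -x, blade tip 105 mm to +x
- tray: green open tool tray fixed to the bench on the robot's left, 240 mm (its x) by 110 mm (its y) outside, 30 mm tall, walls and floor 5 mm thick, empty. Origin at the centre of its underside
- flag (a joint): stock-flag lever with a red knob, on a grey block (70 x 50 x 25 mm) beside the rack's right cheek, turning about the rack's y. 0 rad: leans 0.5 rad towards rack -x (rail); 1.0 rad, its stop: leans 0.5 rad to rack +x (open back). Stays where left; about 1 N moves it. Arm 80 mm from the pivot, at x 130, y -160, z +14 mm in the rack_lane frame
- flag_tip (a point): centre of the flag lever's red knob, a ball 26 mm across at the end of its arm
- mug: bystander, to be left alone: white mug, 80 mm across, 85 mm tall; origin at the centre of its underside
- bench_block: bystander, to be left alone: square steel block 90 x 90 x 30 mm; origin at the centre of its underside
- jar: bystander, to be left alone: amber glass jar, 64 mm across, 80 mm tall; origin at the centre of its underside
- punch_pot: bystander, to be left alone: round dark wooden block with upright punches, 90 mm across, about 110 mm tall overall; origin at the centre of its underside
- brush: bystander, to be left alone: wooden-handled brush, 200 mm long, lying; origin at the middle of its length, on the bench side
- polish_box: bystander, to be left alone: small cardboard box 70 x 110 x 40 mm; origin at the centre of its underside

How it is judged (in metres and radians):
On the way, in this order (a step that is already met when the one before it is completed fails the run):
1. the file lies flat in the green tray (z of file_grip in the frame of tray below 0.025 m and angle between file_grip's own z axis and vertical below 0.12 rad and x of file_grip in the frame of tray between -0.115 and 0.115 m and y of file_grip in the frame of tray between -0.05 and 0.05 m), for 0.2 s.
2. both old bars lie parallel and tight against the rail, with no new bar in the lane yet (angle between the y axis of each of old1_centre, old2_centre and the y axis of rack_lane, either way round below 0.035 rad and z of old1_centre in the frame of rack_lane between 0.005 and 0.017 m and y of old1_centre in the frame of rack_lane between -0.034 and 0.034 m and (x of old1_centre in the frame of rack_lane between 0.008 and 0.02 m or x of old1_centre in the frame of rack_lane between 0.036 and 0.048 m) and z of old2_centre in the frame of rack_lane between 0.005 and 0.017 m and y of old2_centre in the frame of rack_lane between -0.034 and 0.034 m and (x of old2_centre in the frame of rack_lane between 0.008 and 0.02 m or x of old2_centre in the frame of rack_lane between 0.036 and 0.048 m) and (y of new1_centre in the frame of rack_lane below -0.13 m or y of new1_centre in the frame of rack_lane above 0.13 m or x of new1_centre in the frame of rack_lane above 0.245 m or x of new1_centre in the frame of rack_lane below -0.02 m) and (y of new2_centre in the frame of rack_lane below -0.13 m or y of new2_centre in the frame of rack_lane above 0.13 m or x of new2_centre in the frame of rack_lane above 0.245 m or x of new2_centre in the frame of rack_lane below -0.02 m) and (y of new3_centre in the frame of rack_lane below -0.13 m or y of new3_centre in the frame of rack_lane above 0.13 m or x of new3_centre in the frame of rack_lane above 0.245 m or x of new3_centre in the frame of rack_lane below -0.02 m)), for 0.2 s.
3. all new bars lie parallel and tight behind the old ones (angle between the y axis of each of old1_centre, old2_centre, new1_centre, new2_centre, new3_centre and the y axis of rack_lane, either way round below 0.035 rad and z of old1_centre in the frame of rack_lane between 0.005 and 0.017 m and y of old1_centre in the frame of rack_lane between -0.034 and 0.034 m and (x of old1_centre in the frame of rack_lane between 0.008 and 0.02 m or x of old1_centre in the frame of rack_lane between 0.036 and 0.048 m) and z of old2_centre in the frame of rack_lane between 0.005 and 0.017 m and y of old2_centre in the frame of rack_lane between -0.034 and 0.034 m and (x of old2_centre in the frame of rack_lane between 0.008 and 0.02 m or x of old2_centre in the frame of rack_lane between 0.036 and 0.048 m) and z of new1_centre in the frame of rack_lane between 0.005 and 0.017 m and y of new1_centre in the frame of rack_lane between -0.034 and 0.034 m and (x of new1_centre in the frame of rack_lane between 0.064 and 0.076 m or x of new1_centre in the frame of rack_lane between 0.092 and 0.104 m or x of new1_centre in the frame of rack_lane between 0.12 and 0.132 m) and z of new2_centre in the frame of rack_lane between 0.005 and 0.017 m and y of new2_centre in the frame of rack_lane between -0.034 and 0.034 m and (x of new2_centre in the frame of rack_lane between 0.064 and 0.076 m or x of new2_centre in the frame of rack_lane between 0.092 and 0.104 m or x of new2_centre in the frame of rack_lane between 0.12 and 0.132 m) and z of new3_centre in the frame of rack_lane between 0.005 and 0.017 m and y of new3_centre in the frame of rack_lane between -0.034 and 0.034 m and (x of new3_centre in the frame of rack_lane between 0.064 and 0.076 m or x of new3_centre in the frame of rack_lane between 0.092 and 0.104 m or x of new3_centre in the frame of rack_lane between 0.12 and 0.132 m) and (x of new1_centre in the frame of rack_lane between 0.064 and 0.076 m or x of new2_centre in the frame of rack_lane between 0.064 and 0.076 m or x of new3_centre in the frame of rack_lane between 0.064 and 0.076 m) and (x of new1_centre in the frame of rack_lane between 0.092 and 0.104 m or x of new2_centre in the frame of rack_lane between 0.092 and 0.104 m or x of new3_centre in the frame of rack_lane between 0.092 and 0.104 m)), for 0.2 s.
4. the flag lever is tipped over to the back (value of joint flag above 0.85 rad), for 0.2 s.
At the end, for the whole second after the job is handed in: File flat in the tray; old bars in the first two places at the rail, new bars in the next, no gap place; each bar flat on the floor, within 6 mm of 14 mm + 28 mm per bar before it (rail face to bar middle), parallel within 0.035 rad, between the cheeks; flag past 0.85 rad; all at rest (all of step 1 and all of step 3 and value of joint flag above 0.85 rad and linear speed of each of file, old1, old2, new1, new2, new3 below 0.02 m/s); the robot touches nothing.
It fails at once if a bystander is shoved more than 40 mm (distance of any of mug, bench_block, jar, punch_pot, brush, polish_box from where it was at the start of the episode above 0.04 m).
It fails at once if a standing bystander is tipped over (angle between any of mug, bench_block, jar, punch_pot, polish_box's own z axis and vertical above 0.6 rad).
Of new1, new2, new3 only 2 to 3 are there at a start; the rules pass over those that are not, and their reading is None.
At some moment in a run one of new1, new2, new3 may be knocked a few centimetres aside while the robot is not near it.
Once in a run the grip may slacken for a moment while it holds something.
It also fails if it takes over 210 s, if anything falls off the work surface, if the arm or the gripper's body presses on something with over 40 N, if the wrist force passes 120 N, or if a joint passes its speed limit or range.

## Robot

A 6-joint arm with a two-finger parallel gripper is mounted at the origin on the work surface. World frame = base frame: x ahead of the robot, y to its left, z up, the work surface at z = 0. Lengths are in mm, angles in degrees, forces in N, time in s.
With the tool pointing down it reaches from about 325 to 900 mm from the base axis. Payload 6.1 kg.
Tool frame: the origin (TCP) lies midway between the tips of the shut fingers; the grasp point (between the pads) lies 19 mm behind it; z points along the fingers, y is the line along which they close (so a half turn about z gives the same grasp; the last joint's range is limited). The gripper opens to 85 mm and grips with 20 to 120 N. Pads are 22 mm wide; open, the fingers measure 114 mm over their backs; the gripper's body (76 mm by 85 mm) begins 54 mm behind the grasp point. The pads swing forward as they close: fully open they stand 13 mm farther back than shut.
Start: joints at [-78.73, 12.628, 87.462, -0, 79.91, -7.225], TCP at [198.257, -592.714, 231.3] pointing down, gripper open.
Joint ranges: [-170.65, 170.65], [-52.31, 119.04], [5.05, 147.46], [-71.25, 251.25], [11.57, 151.72], [-153.62, 153.62]. Speed limits (degrees/s): [147.25, 147.25, 172.46, 180, 180, 180].

## Interface

Orientations are given as [roll, pitch, yaw] about the fixed x, y, z axes, in that order (R = Rz(yaw) Ry(pitch) Rx(roll)).
In Python, from bench import readout, optics, job gives the robot as it stands.
- The arm moves only by the tool apply_moves, never from a script. Its argument "rows" is a list of rows, each an object with "jaw": the gripper command: -1 is shut, 1 is fully open, values between are in proportion; "offset": the shift along the tool's x, y, z each as a share of 0.12 m, from -1 to 1, a list of three; "yaw": the turn about the tool's z as a share of 30 degrees, from -1 to 1. A call has 1 to 12 rows; each row is the pose to reach, as a shift and turn from the pose commanded when the call began, along the tool's axes at that moment; what a row does not reach only later rows make up. A row lasts 1/12 s, in which the tool goes at most 41.7 mm and 7.16 degrees, less where a joint would pass 70% of its speed; a pose out of reach is approached as far as the arm can. A call with a number of a shift or a turn outside -1 to 1 is refused whole. A call with a gripper value outside its range is refused whole. The fingers move at their own pace and stop on an object; the grip force is fixed at half the most. Time passes only in rows, so rows that repeat a pose let the fingers close. It gives the time, the measured TCP pose, the force, the opening and the grip force at its end, in the units of the state.
- readout.state(): the state, without advancing time (a new reading comes with each control period).
- optics.snapshot(name): name is "scene" or "side" or "wrist"; returns a dict with "image" (400x640x3 uint8, blue, green, red), "fx", "fy", "cx", "cy" (pixels), "k1" (the pictures are not rectified: a ray, as slopes to the right and down, at radius r is drawn at 1 + k1 r^2 times it, then the intrinsics apply), "world_from_camera" (4x4, takes a point from camera to world coordinates); the wrist camera has in their place "T_tool_cam" (4x4, takes a point from camera to tool coordinates, whose origin is the TCP and whose axes are the flange's). Camera axes: x right, y up, looking along -z (the intrinsics and any distortion apply to the point x, -y, -z); pixel columns grow to the right and rows downward; lengths in mm; the calibration is good to about 2 mm. A picture is of the moment at which its call begins: read the wrist's pose just before it. There is no depth.
- job.close_job(): hands the job in; it is judged then, once.
The state is a dict: "clock": time; "joint_pos": joint angles; "joint_velocities": joint speeds; "joint_torque": joint torques, N m; "tcp_pos": TCP position; "tcp_rot": TCP orientation; "force": force on the tool from outside, world axes, zero at the start; "moment": the same for the moment, N m; "width": opening from 0.0 (shut) to 1.0 (fully open); "finger_force": force on a finger pad.
Only numpy, scipy, OpenCV 4.12 (cv2) and the standard library are available. Lean on these libraries where they do the work, as an engineer would, in place of code of your own. Each camera call takes 0.05 s, during which the arm holds its last target. There are 200 camera calls.

## Working session

There is one attempt and no reset: what is moved stays moved. The work goes in short steps, Python scripts to look and compute and a tool call to move; the robot and the scene stay as the last step left them, time stands still between calls to the robot, and variables do not carry over. Pictures are saved under pics/ and viewed, at most 14 in all, crops included, and the job is handed in when it is done.

Besides the shell and the picture viewer there is one more tool, called after "Emit:" as name(argument=value, ...) on one line, values as JSON. apply_moves: Moves the arm, as the interface text tells. Shift numbers are shares of 0.12 m and turn numbers shares of 30 degrees, none past 1 either way. Its arguments: {"type":"object","properties":{"rows":{"type":"array","items":{"type":"object","properties":{"jaw":{"type":"number"},"offset":{"type":"array","items":{"type":"number","minimum":-1,"maximum":1}},"yaw":{"type":"number","minimum":-1,"maximum":1}}}}},"required":["rows"]}

```bash
ls; mkdir -p pics; cat > h.py <<'E'
import numpy as np, cv2
from bench import readout, optics, job
from scipy.spatial.transform import Rotation as R
def tool():
    s=readout.state(); T=np.eye(4)
    T[:3,:3]=R.from_euler('xyz',s['tcp_rot'],degrees=True).as_matrix(); T[:3,3]=s['tcp_pos']; return T
def snap(n):
    T=tool(); d=optics.snapshot(n)
    d['M']=np.array(d['world_from_camera']) if n!='wrist' else T@np.array(d['T_tool_cam'])
    return d
def ray(d,px):
    px=np.atleast_2d(np.array(px,float))
    q=(px-[d['cx'],d['cy']])/[d['fx'],d['fy']]
    u=q.copy()
    for _ in range(30): u=q/(1+d['k1']*(u**2).sum(1,keepdims=True))
    v=np.c_[u[:,0],-u[:,1],-np.ones(len(u))]@d['M'][:3,:3].T
    return d['M'][:3,3],v
def onz(d,px,z):
    o,v=ray(d,px); return o+v*((z-o[2])/v[:,2])[:,None]
def proj(d,P):
    P=np.atleast_2d(P); c=(P-d['M'][:3,3])@d['M'][:3,:3]
    u=np.c_[c[:,0]/-c[:,2],-c[:,1]/-c[:,2]]
    u=u*(1+d['k1']*(u**2).sum(1,keepdims=True))
    return u*[d['fx'],d['fy']]+[d['cx'],d['cy']]
E
python3 - <<'E'
from h import *
print(readout.state())
for n in('scene','side','wrist'):
    d=snap(n); cv2.imwrite(f'pics/{n}0.png',d['image']); print(n,d['M'].round(2).tolist(),d['fx'],d['k1'])
E
```

```text
pics
{'clock': 0.0, 'joint_pos': array([-7.87306637e+01,  1.26750538e+01,  8.75256616e+01, -2.19476295e-04,
        7.99105144e+01, -7.22447882e+00]), 'joint_velocities': array([ 0.08164367,  0.04058703, -0.00805745, -0.07458496, -0.13447866,
        0.07786907]), 'joint_torque': array([-1.13646307e-03, -4.96904218e+01, -3.89391911e+01, -7.88936813e-05,
        1.12427663e-02, -5.96166956e-06]), 'tcp_pos': array([ 198.13283591, -592.12566492,  230.20223109]), 'tcp_rot': array([-1.79889626e+02, -1.37736360e-02,  1.84938405e+01]), 'force': array([-0.23608126, -0.73332275, -0.03528606]), 'moment': array([0.02947683, 0.00084765, 0.01068427]), 'finger_force': 0.0, 'width': 1.0004598098210045}
scene [[0.83, -0.33, 0.44, 1102.78], [0.55, 0.5, -0.67, -841.04], [0.0, 0.8, 0.6, 843.59], [0.0, 0.0, 0.0, 1.0]] 448.01279129577176 -0.06789786919167007
side [[-0.91, 0.33, -0.26, 251.67], [-0.42, -0.69, 0.59, 666.63], [0.02, 0.64, 0.77, 919.61], [0.0, 0.0, 0.0, 1.0]] 461.2390756464397 -0.03035559147069441
wrist [[0.32, 0.9, 0.29, 271.84], [-0.95, 0.3, 0.1, -568.79], [-0.0, -0.3, 0.95, 372.62], [0.0, 0.0, 0.0, 1.0]] 279.9552416354752 -0.04092914817934969
```

View pics/scene0.png

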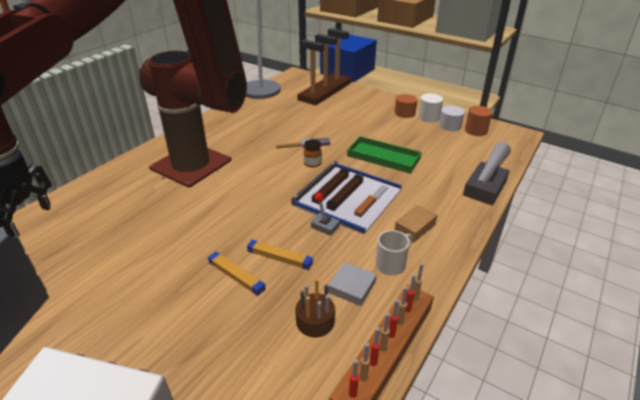

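View pics/side0.png

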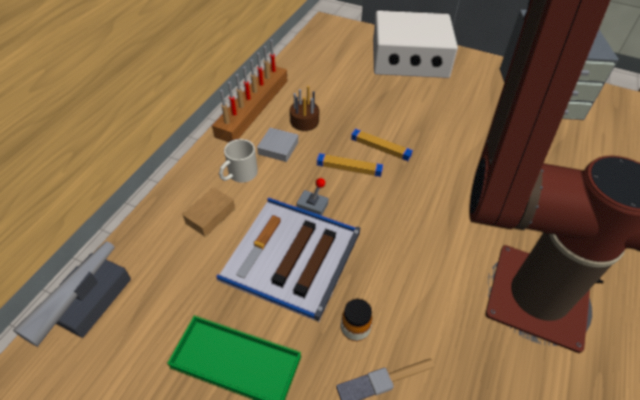

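Scene view: two bright bars (scene ~(235,272) and (280,253)), rack centred ~(348,196), tray ~(385,154); the file is behind the old bars. The side view shows the same with nothing hidden. Next I get rough positions.

```bash
python3 - <<'E'
from h import *
d=snap('side'); s=snap('scene')
def P(n,px,z,dd=d): print(n,onz(dd,px,z).round(0)[:,:2].tolist())
P('tray',[(198,319),(301,352),(290,398),(170,357)],30)
P('rack',[(270,202),(358,232),(320,315),(220,277)],20)
P('old1 caps',[(330,237),(301,289)],30);P('old2',[(309,228),(280,278)],30)
P('file handle end, junction, tip',[(275,220),(259,246),(243,272)],18)
P('newA',[(321,160),(379,170)],22);P('newB',[(355,134),(408,154)],22)
P('newA s',[(252,246),(308,262)],22,s);P('newB s',[(213,259),(260,288)],22,s)
P('knob',[(320,183)],90);P('knob s',[(318,197)],90,s)
P('jar base',[(356,334)],0);P('jar top',[(357,303)],80);P('mug',[(240,148)],85);P('block',[(279,142)],30);P('box',[(208,208)],40);P('pot',[(305,105)],50)
P('brush',[(340,385),(430,360)],10)
E
```

```text
tray [[644.0, 380.0], [420.0, 352.0], [400.0, 440.0], [648.0, 471.0]]
rack [[665.0, 31.0], [429.0, 23.0], [421.0, 259.0], [662.0, 271.0]]
old1 caps [[481.0, 72.0], [482.0, 226.0]]
old2 [[537.0, 69.0], [536.0, 221.0]]
file handle end, junction, tip [[628.0, 75.0], [625.0, 159.0], [623.0, 237.0]]
newA [[610.0, -160.0], [453.0, -193.0]]
newB [[565.0, -300.0], [401.0, -287.0]]
newA s [[467.0, -215.0], [625.0, -181.0]]
newB s [[415.0, -309.0], [580.0, -317.0]]
knob [[553.0, -25.0]]
knob s [[543.0, -12.0]]
jar base [[338.0, 258.0]]
jar top [[353.0, 231.0]]
mug [[794.0, -51.0]]
block [[744.0, -167.0]]
box [[784.0, 127.0]]
pot [[738.0, -325.0]]
brush [[327.0, 372.0], [181.0, 251.0]]
```

```bash
cat >> h.py <<'E'
def plan(x,y,z,yaw,n=None):
    """split a move to a world pose into calls, printed in the tool's axes and shares"""
    s=readout.state(); p=np.array(s['tcp_pos']); w=s['tcp_rot'][2]
    t=np.array([x,y,z]); dy=(yaw-w+180)%360-180
    for k in range(1,40):
        if n and k<n: continue
        out=[];q=p.copy();a=w
        for i in range(k):
            tgt=p+(t-p)*(i+1)/k; ang=w+dy*(i+1)/k
            c,sn=np.cos(np.radians(a)),np.sin(np.radians(a)); D=tgt-q
            o=np.array([c*D[0]+sn*D[1],sn*D[0]-c*D[1],-D[2]])/120
            o=o.round(3); out.append((o,round(-(ang-a)/30,3)))
            o=o*120; q=q+[c*o[0]+sn*o[1],sn*o[0]-c*o[1],-o[2]]; a-=out[-1][1]*30
        if all(abs(o).max()<=1 and abs(v)<=1 for o,v in out): break
    for o,v in out: print('off',o.tolist(),'yaw',v,'rows',int(max(np.ceil(np.linalg.norm(o)*120/41.7),np.ceil(abs(v)*30/7.16))))
E
python3 -c "
from h import *
plan(530,90,270,90)"
```

```text
off [0.632, -0.645, -0.047] yaw -0.34 rows 3
off [0.737, -0.523, -0.046] yaw -0.341 rows 3
off [0.818, -0.384, -0.047] yaw -0.34 rows 3
off [0.872, -0.233, -0.047] yaw -0.341 rows 3
off [0.901, -0.074, -0.047] yaw -0.34 rows 3
off [0.899, 0.086, -0.046] yaw -0.341 rows 3
off [0.869, 0.245, -0.047] yaw -0.34 rows 3
```

Emit:
apply_moves(rows=[{"jaw":1,"offset":[0.63,-0.645,-0.05],"yaw":-0.34},{"jaw":1,"offset":[0.63,-0.645,-0.05],"yaw":-0.34},{"jaw":1,"offset":[0.63,-0.645,-0.05],"yaw":-0.34},{"jaw":1,"offset":[0.63,-0.645,-0.05],"yaw":-0.34}])

```text
clock: 0.58
tcp_pos: [247.5, -491.6, 237.4]
tcp_rot: [-179.9, -0.1, 28.9]
force: [-0.4, -0.7, 0.4]
width: 0.998
finger_force: 0.0
```

Emit:
apply_moves(rows=[{"jaw":1,"offset":[0.74,-0.52,-0.05],"yaw":-0.34},{"jaw":1,"offset":[0.74,-0.52,-0.05],"yaw":-0.34},{"jaw":1,"offset":[0.74,-0.52,-0.05],"yaw":-0.34},{"jaw":1,"offset":[0.74,-0.52,-0.05],"yaw":-0.34}])

```text
clock: 0.92
tcp_pos: [295.1, -394.9, 243.7]
tcp_rot: [180.0, -0.1, 39.1]
force: [0.2, -0.1, -0.3]
width: 0.997
finger_force: 0.0
```

Emit:
apply_moves(rows=[{"jaw":1,"offset":[0.82,-0.38,-0.05],"yaw":-0.34},{"jaw":1,"offset":[0.82,-0.38,-0.05],"yaw":-0.34},{"jaw":1,"offset":[0.82,-0.38,-0.05],"yaw":-0.34},{"jaw":1,"offset":[0.82,-0.38,-0.05],"yaw":-0.34}])

```text
clock: 1.25
tcp_pos: [342.8, -298.3, 249.8]
tcp_rot: [180.0, -0.1, 49.3]
force: [0.4, -1.2, -0.2]
width: 1.001
finger_force: 0.0
```

Emit:
apply_moves(rows=[{"jaw":1,"offset":[0.87,-0.23,-0.05],"yaw":-0.34},{"jaw":1,"offset":[0.87,-0.23,-0.05],"yaw":-0.34},{"jaw":1,"offset":[0.87,-0.23,-0.05],"yaw":-0.34},{"jaw":1,"offset":[0.87,-0.23,-0.05],"yaw":-0.34}])

```text
clock: 1.58
tcp_pos: [390.4, -201.8, 255.9]
tcp_rot: [179.9, -0.1, 59.5]
force: [0.3, 0.2, -0.2]
width: 1.0
finger_force: 0.0
```

Emit:
apply_moves(rows=[{"jaw":1,"offset":[0.9,-0.07,-0.05],"yaw":-0.34},{"jaw":1,"offset":[0.9,-0.07,-0.05],"yaw":-0.34},{"jaw":1,"offset":[0.9,-0.07,-0.05],"yaw":-0.34},{"jaw":1,"offset":[0.9,-0.07,-0.05],"yaw":-0.34}])

```text
clock: 1.92
tcp_pos: [438.5, -104.9, 261.8]
tcp_rot: [179.9, -0.1, 69.6]
force: [-0.7, -0.2, -0.7]
width: 1.004
finger_force: 0.0
```

Emit:
apply_moves(rows=[{"jaw":1,"offset":[0.9,0.09,-0.05],"yaw":-0.34},{"jaw":1,"offset":[0.9,0.09,-0.05],"yaw":-0.34},{"jaw":1,"offset":[0.9,0.09,-0.05],"yaw":-0.34},{"jaw":1,"offset":[0.9,0.09,-0.05],"yaw":-0.34}])

```text
clock: 2.25
tcp_pos: [486.6, -7.7, 267.6]
tcp_rot: [179.9, -0.0, 79.8]
force: [0.1, 0.2, -0.3]
width: 0.999
finger_force: 0.0
```

Emit:
apply_moves(rows=[{"jaw":1,"offset":[0.87,0.24,-0.05],"yaw":-0.34},{"jaw":1,"offset":[0.87,0.24,-0.05],"yaw":-0.34},{"jaw":1,"offset":[0.87,0.24,-0.05],"yaw":-0.34},{"jaw":1,"offset":[0.87,0.24,-0.05],"yaw":-0.34}])

```text
clock: 2.58
tcp_pos: [533.7, 89.8, 273.2]
tcp_rot: [179.9, -0.0, 90.0]
force: [-1.0, 0.2, -0.4]
width: 0.997
finger_force: 0.0
```

```bash
python3 - <<'E'
from h import *
d=snap('wrist'); cv2.imwrite('pics/w1.png',d['image']); s=readout.state(); print(s['clock'],s['tcp_pos'],s['tcp_rot'],s['joint_pos'])
import pickle; pickle.dump({k:np.array(v) for k,v in d.items()},open('w1.pkl','wb'))
E
```

```text
2.6333 [532.79968956  87.9803272  272.90565053] [-1.79984065e+02  5.39222683e-02  8.99683110e+01] [ 1.04082987e+00 -4.80374109e-01  9.71736991e+01 -5.39806141e-02
  8.33236193e+01  1.07881013e+00]
```

View pics/w1.png

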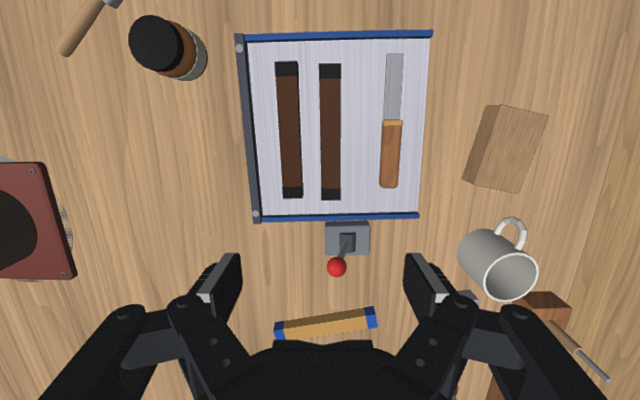

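Wrist view: lane centred ~(335,125); the old bars run (287,62)-(293,198) and (330,65)-(331,200), and the file blade tip is (395,54) with the handle end at (389,187). The knob is at (336,267).

```bash
python3 - <<'E'
from h import *
import pickle
d=pickle.load(open('w1.pkl','rb')); im=d['image']; hsv=cv2.cvtColor(im,cv2.COLOR_BGR2HSV)
def big(m,roi,k=1):
    z=np.zeros_like(m); x0,y0,x1,y1=roi; z[y0:y1,x0:x1]=m[y0:y1,x0:x1]
    cs=sorted(cv2.findContours(z,cv2.RETR_EXTERNAL,cv2.CHAIN_APPROX_NONE)[0],key=cv2.contourArea)[::-1]; return cs[:k]
blue=cv2.inRange(hsv,(105,120,60),(125,255,255))
for roi in((235,20,440,45),(235,205,440,230)):
    c=big(blue,roi)[0]; r=cv2.minAreaRect(c); P=onz(d,cv2.boxPoints(r),20); print('cheek',P[:,:2].round(1).tolist())
dark=(hsv[...,2]<90).astype(np.uint8)*255
for roi in((265,50,312,210),(312,50,350,210)):
    c=big(dark,roi)[0]; r=cv2.minAreaRect(c); P=onz(d,cv2.boxPoints(r),30); print('old',P.mean(0).round(1),P[:,:2].round(1).tolist())
wood=cv2.inRange(hsv,(5,110,60),(25,255,255))
c=big(wood,(365,50,415,200))[0]; P=onz(d,cv2.boxPoints(cv2.minAreaRect(c)),28); print('handle',P.mean(0).round(1),P[:,:2].round(1).tolist())
# rail: row profile of dark between x 225..275
for y in (60,100,150,190): print(y,hsv[y,230:272,2].tolist())
g=snap('side'); gh=cv2.cvtColor(g['image'],cv2.COLOR_BGR2HSV); m=cv2.inRange(gh,(50,120,40),(75,255,255))
c=max(cv2.findContours(m,cv2.RETR_EXTERNAL,cv2.CHAIN_APPROX_NONE)[0],key=cv2.contourArea)
a=cv2.approxPolyDP(cv2.convexHull(c),6,True)[:,0]; print('tray',a.tolist(),onz(g,a,30)[:,:2].round(0).tolist())
E
```

```text
cheek [[435.3, 263.6], [672.9, 270.4], [674.0, 262.1], [434.9, 255.3]]
cheek [[441.8, 18.6], [678.7, 24.9], [679.9, 15.3], [441.4, 9.0]]
old [489.1 140.3  30. ] [[474.3, 229.3], [503.3, 230.2], [506.0, 51.4], [472.9, 50.2]]
old [544.1 137.3  30. ] [[530.2, 226.3], [556.7, 226.3], [560.0, 48.4], [529.7, 48.4]]
handle [628.2 112.7  28. ] [[615.6, 67.4], [614.3, 159.2], [640.0, 158.2], [643.1, 66.1]]
60 [161, 163, 167, 173, 179, 179, 114, 87, 85, 88, 90, 90, 87, 89, 91, 53, 27, 39, 115, 210, 209, 206, 203, 199, 199, 197, 194, 195, 202, 201, 197, 200, 204, 200, 200, 200, 202, 202, 202, 203, 205, 206]
100 [179, 180, 176, 170, 166, 170, 174, 177, 176, 164, 120, 88, 88, 86, 91, 91, 89, 93, 76, 44, 29, 60, 177, 209, 207, 204, 199, 197, 200, 198, 197, 201, 199, 196, 199, 201, 203, 202, 202, 201, 200, 196]
150 [158, 155, 155, 157, 160, 163, 164, 157, 153, 155, 162, 165, 165, 165, 165, 112, 86, 87, 88, 89, 88, 87, 90, 66, 36, 31, 89, 210, 203, 202, 200, 195, 201, 203, 199, 202, 200, 197, 203, 204, 200, 204]
190 [167, 165, 165, 169, 175, 170, 167, 163, 165, 165, 164, 160, 163, 171, 175, 177, 177, 175, 173, 135, 88, 88, 89, 88, 86, 87, 87, 65, 35, 44, 110, 203, 200, 202, 198, 193, 197, 195, 198, 201, 200, 200]
tray [[192, 318], [299, 352], [284, 399], [253, 399], [172, 368], [168, 361]] [[657.0, 383.0], [424.0, 354.0], [409.0, 446.0], [461.0, 471.0], [632.0, 487.0], [647.0, 479.0]]
```

Emit:
apply_moves(rows=[{"jaw":1,"offset":[0.425,0.79,1],"yaw":-0.05},{"jaw":1,"offset":[0.425,0.79,1],"yaw":-0.05},{"jaw":1,"offset":[0.425,0.79,1],"yaw":-0.05},{"jaw":1,"offset":[0.425,0.79,1],"yaw":-0.05},{"jaw":1,"offset":[0.425,0.79,1],"yaw":-0.05},{"jaw":1,"offset":[0.425,0.79,1],"yaw":-0.05}])

```text
clock: 3.18
tcp_pos: [625.0, 136.7, 149.0]
tcp_rot: [-179.6, 0.1, 91.3]
force: [-0.0, -0.7, 0.4]
width: 0.997
finger_force: 0.0
```

```bash
python3 - <<'E'
from h import *
import pickle
d=pickle.load(open('w1.pkl','rb'))
A=onz(d,[(245.3,60),(248.7,100),(253.3,150),(257.3,190)],26); B=onz(d,[(248.2,60),(251.7,100),(256.3,150),(260.2,190)],8)
print(A[:,:2].round(1).tolist(),B[:,:2].round(1).tolist())
d=snap('wrist'); cv2.imwrite('pics/w2.png',d['image']); s=readout.state(); print(s['tcp_pos'],s['tcp_rot'])
hsv=cv2.cvtColor(d['image'],cv2.COLOR_BGR2HSV); w=cv2.inRange(hsv,(5,110,60),(20,255,255))
pj=proj(d,[[627.6,139,28],[629.3,66.7,28],[627.1,158.7,28]]); print(pj.round(0).tolist())
plan(627.6,139,10,91.4)
s=snap('scene'); h=cv2.cvtColor(s['image'],cv2.COLOR_BGR2HSV); m=cv2.inRange(h,(50,120,40),(75,255,255))
c=max(cv2.findContours(m,cv2.RETR_EXTERNAL,cv2.CHAIN_APPROX_NONE)[0],key=cv2.contourArea)
a=cv2.approxPolyDP(cv2.convexHull(c),4,True)[:,0]; print('tray',a.tolist(),onz(s,a,30)[:,:2].round(0).tolist())
E
```

```text
[[436.4, 232.1], [437.4, 183.6], [439.0, 118.0], [440.7, 60.7]] [[435.8, 235.1], [437.1, 184.3], [439.0, 115.8], [440.7, 55.8]]
[626.12028585 136.85867471 152.12061677] [-1.79840298e+02  6.03880665e-02  9.12905437e+01]
[[326.0, 193.0], [325.0, 258.0], [326.0, 173.0]]
off [0.009, 0.006, 0.592] yaw -0.002 rows 2
off [0.009, 0.007, 0.592] yaw -0.002 rows 2
tray [[419, 152], [410, 171], [389, 166], [400, 147]] [[646.0, 468.0], [671.0, 340.0], [599.0, 328.0], [576.0, 462.0]]
```

View pics/w2.png

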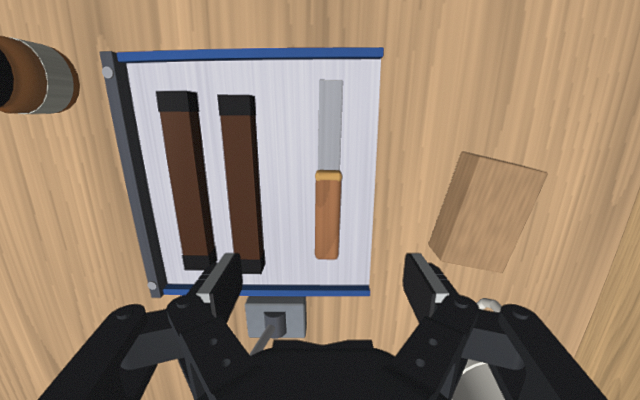

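Wrist: the handle runs (328,172)-(327,258), which matches the prediction within 2 px. I descend and grip.

Emit:
apply_moves(rows=[{"jaw":1,"offset":[0.01,0.02,0.6],"yaw":0},{"jaw":1,"offset":[0.01,0.02,0.6],"yaw":0},{"jaw":1,"offset":[0.01,0.02,0.6],"yaw":0}])

```text
clock: 3.53
tcp_pos: [625.5, 138.8, 77.7]
tcp_rot: [-179.6, 0.0, 91.3]
force: [-1.6, -0.1, -1.6]
width: 1.001
finger_force: 0.0
```

Emit:
apply_moves(rows=[{"jaw":1,"offset":[0,0,0.55],"yaw":0},{"jaw":1,"offset":[0,0,0.55],"yaw":0},{"jaw":1,"offset":[0,0,0.55],"yaw":0},{"jaw":-1,"offset":[0,0,0.57],"yaw":0},{"jaw":-1,"offset":[0,0,0.57],"yaw":0},{"jaw":-1,"offset":[0,0,0.57],"yaw":0},{"jaw":-1,"offset":[0,0,0.57],"yaw":0},{"jaw":-1,"offset":[0,0,0.57],"yaw":0},{"jaw":-1,"offset":[0,0,0.57],"yaw":0},{"jaw":-1,"offset":[0,0,0.57],"yaw":0},{"jaw":-1,"offset":[0,0,0.57],"yaw":0}])

```text
clock: 4.45
tcp_pos: [630.8, 140.7, 15.4]
tcp_rot: [179.8, -0.0, 91.4]
force: [-1.1, 0.8, 7.3]
width: 0.286
finger_force: 60.8
```

Emit:
apply_moves(rows=[{"jaw":-1,"offset":[0,0,-0.3],"yaw":0},{"jaw":-1,"offset":[0,0,-0.5],"yaw":0},{"jaw":-1,"offset":[0,0,-0.5],"yaw":0},{"jaw":-1,"offset":[0,0,-0.5],"yaw":0}])

```text
clock: 4.78
tcp_pos: [630.7, 140.7, 75.4]
tcp_rot: [179.7, -0.0, 91.4]
force: [-0.2, 0.1, -1.1]
width: 0.282
finger_force: 59.9
```

```bash
python3 - <<'E'
from h import *
plan(549,424,72,187)
d=snap('side'); 
s=snap('scene')
for e,n in((d,'side'),(s,'scene')): print(n,proj(e,[[629,139,28]]).round(0).tolist())
big=cv2.resize(d['image'][130:400,130:450],None,fx=2,fy=2); cv2.imwrite('pics/s3.png',big)
E
```

```text
off [0.594, -0.156, 0.007] yaw -0.797 rows 4
off [0.606, 0.099, 0.007] yaw -0.796 rows 4
off [0.515, 0.336, 0.007] yaw -0.797 rows 4
off [0.335, 0.515, 0.008] yaw -0.797 rows 4
side [[261.0, 237.0]]
scene [[369.0, 198.0]]
```

View pics/s3.png

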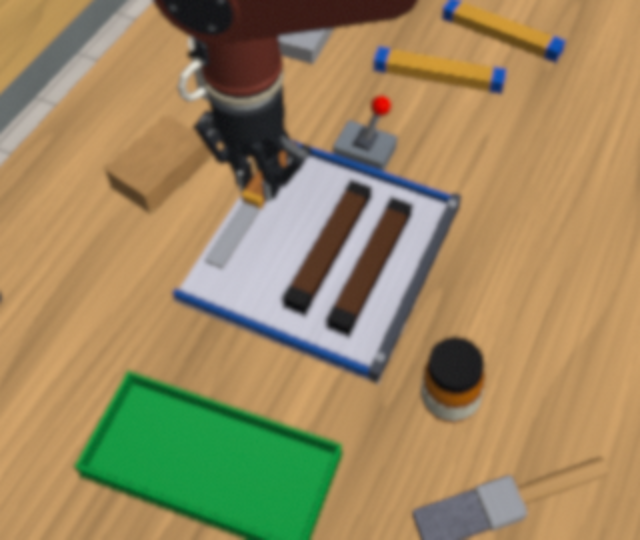

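Side view: the file is lifted cleanly, and the tray corners are at ~(195,318), (300,355) and (170,362) full-frame. I carry it over.

Emit:
apply_moves(rows=[{"jaw":-1,"offset":[0.594,-0.156,0],"yaw":-0.8},{"jaw":-1,"offset":[0.594,-0.156,0],"yaw":-0.8},{"jaw":-1,"offset":[0.594,-0.156,0],"yaw":-0.8},{"jaw":-1,"offset":[0.594,-0.156,0],"yaw":-0.8},{"jaw":-1,"offset":[0.594,-0.156,0],"yaw":-0.8}])

```text
clock: 5.3
tcp_pos: [606.6, 211.7, 70.6]
tcp_rot: [-179.8, -0.0, 115.6]
force: [-0.1, 1.1, -1.2]
width: 0.291
finger_force: 38.4
```

Emit:
apply_moves(rows=[{"jaw":-1,"offset":[0.606,0.099,0],"yaw":-0.8},{"jaw":-1,"offset":[0.606,0.099,0],"yaw":-0.8},{"jaw":-1,"offset":[0.606,0.099,0],"yaw":-0.8},{"jaw":-1,"offset":[0.606,0.099,0],"yaw":-0.8},{"jaw":-1,"offset":[0.606,0.099,0],"yaw":-0.8}])

```text
clock: 5.72
tcp_pos: [586.8, 282.1, 71.2]
tcp_rot: [-179.9, -0.1, 139.4]
force: [0.2, -0.1, -1.9]
width: 0.286
finger_force: 64.8
```

Emit:
apply_moves(rows=[{"jaw":-1,"offset":[0.515,0.336,0],"yaw":-0.8},{"jaw":-1,"offset":[0.515,0.336,0],"yaw":-0.8},{"jaw":-1,"offset":[0.515,0.336,0],"yaw":-0.8},{"jaw":-1,"offset":[0.515,0.336,0],"yaw":-0.8},{"jaw":-1,"offset":[0.515,0.336,0],"yaw":-0.8}])

```text
clock: 6.13
tcp_pos: [566.7, 352.6, 71.7]
tcp_rot: [-179.9, -0.1, 163.3]
force: [1.1, 1.4, -0.2]
width: 0.286
finger_force: 64.8
```

Emit:
apply_moves(rows=[{"jaw":-1,"offset":[0.335,0.515,0],"yaw":-0.8},{"jaw":-1,"offset":[0.335,0.515,0],"yaw":-0.8},{"jaw":-1,"offset":[0.335,0.515,0],"yaw":-0.8},{"jaw":-1,"offset":[0.335,0.515,0],"yaw":-0.8},{"jaw":-1,"offset":[0.335,0.515,0],"yaw":-0.8},{"jaw":-1,"offset":[0.335,0.515,0],"yaw":-0.8}])

```text
clock: 6.63
tcp_pos: [546.5, 422.7, 72.2]
tcp_rot: [-180.0, -0.1, -172.9]
force: [0.2, -0.3, -1.8]
width: 0.283
finger_force: 64.8
```

```bash
python3 - <<'E'
from h import *
d=snap('wrist'); cv2.imwrite('pics/w4.png',d['image']); s=readout.state(); print(s['tcp_pos'],s['tcp_rot'],s['width'],s['force'])
g=cv2.cvtColor(d['image'],cv2.COLOR_BGR2HSV); m=cv2.inRange(g,(50,120,40),(75,255,255))
c=max(cv2.findContours(m,cv2.RETR_EXTERNAL,cv2.CHAIN_APPROX_NONE)[0],key=cv2.contourArea)
a=cv2.approxPolyDP(cv2.convexHull(c),6,True)[:,0]; print('tray',a.tolist(),onz(d,a,30)[:,:2].round(0).tolist())
E
```

```text
[546.66586692 422.67077741  72.38400313] [-1.79977675e+02 -4.52224945e-02 -1.72896680e+02] 0.28124879328935054 [ 0.21562303 -1.01499717 -0.20112008]
tray [[227, 20], [409, 26], [383, 279], [244, 290]] [[424.0, 350.0], [414.0, 456.0], [583.0, 473.0], [606.0, 368.0]]
```

View pics/w4.png

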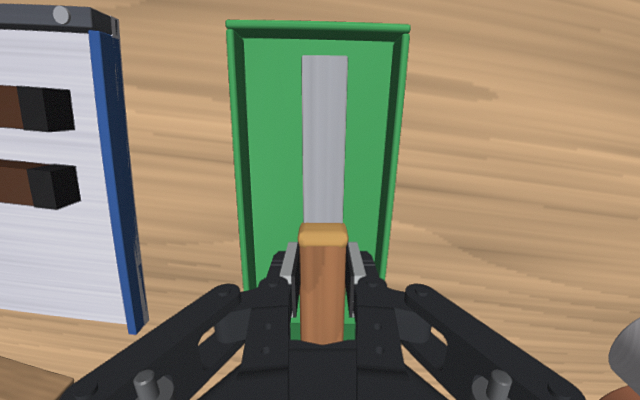

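Wrist: the file is over the tray, aligned inside it (rim (227,20)-(409,26), blade (302,56)-(347,225)). I lower and release it.

Emit:
apply_moves(rows=[{"jaw":-1,"offset":[0,-0.05,0.3],"yaw":0},{"jaw":-1,"offset":[0,-0.05,0.4],"yaw":0},{"jaw":-1,"offset":[0,-0.05,0.45],"yaw":0},{"jaw":-1,"offset":[0,-0.05,0.48],"yaw":0},{"jaw":-1,"offset":[0,-0.05,0.49],"yaw":0},{"jaw":-1,"offset":[0,-0.05,0.49],"yaw":0},{"jaw":0.2,"offset":[0,-0.05,0.49],"yaw":0},{"jaw":0.2,"offset":[0,-0.05,0.49],"yaw":0},{"jaw":0.2,"offset":[0,-0.05,0.49],"yaw":0},{"jaw":0.2,"offset":[0,-0.05,0.49],"yaw":0}])

```text
clock: 7.52
tcp_pos: [547.8, 418.1, 15.1]
tcp_rot: [180.0, 0.1, -172.6]
force: [-0.9, -0.0, -0.1]
width: 0.6
finger_force: 0.0
```

Emit:
apply_moves(rows=[{"jaw":0.2,"offset":[0,0,-0.3],"yaw":0},{"jaw":0.2,"offset":[0,0,-0.6],"yaw":0},{"jaw":0.2,"offset":[0,0,-0.9],"yaw":0},{"jaw":0.2,"offset":[0,0,-0.9],"yaw":0}])

```text
clock: 7.85
tcp_pos: [551.9, 420.6, 132.5]
tcp_rot: [179.7, 0.8, -172.6]
force: [0.8, 1.1, 2.8]
width: 0.601
finger_force: 0.0
```

```bash
python3 - <<'E'
from h import *
d=snap('wrist'); cv2.imwrite('pics/w5.png',d['image'])
plan(620,139,115,0)
E
```

```text
off [-0.045, -0.399, 0.02] yaw -0.959 rows 5
off [0.153, -0.372, 0.019] yaw -0.959 rows 5
off [0.313, -0.252, 0.02] yaw -0.959 rows 5
off [0.395, -0.071, 0.02] yaw -0.959 rows 5
off [0.381, 0.128, 0.02] yaw -0.958 rows 5
off [0.272, 0.296, 0.019] yaw -0.959 rows 5
```

View pics/w5.png

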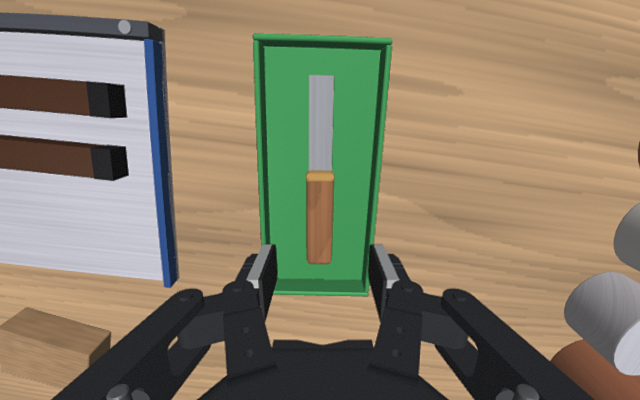

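The file lies flat in the tray (blade (320,75), handle end (319,262)). Next I put the open gripper behind the old bars, keeping the tool yaw at about 181.5.

```bash
cat >> h.py <<'E'
O=np.array([438.4,137.0]);RY=1.55
def rk(x,y): c,s=np.cos(np.radians(RY)),np.sin(np.radians(RY)); return O+[c*x-s*y,s*x+c*y]
def tork(p): c,s=np.cos(np.radians(RY)),np.sin(np.radians(RY)); d=np.atleast_2d(p)[:,:2]-O; return np.c_[d[:,0]*c+d[:,1]*s,-d[:,0]*s+d[:,1]*c]
E
python3 -c "
from h import *
plan(*rk(160,0),80,181.55)"
```

```text
off [-0.031, -0.784, 0.137] yaw 0.065 rows 3
off [-0.058, -0.783, 0.136] yaw 0.065 rows 3
off [-0.085, -0.781, 0.137] yaw 0.065 rows 3
```

Emit:
apply_moves(rows=[{"jaw":1,"offset":[-0.03,-0.785,0],"yaw":0.065},{"jaw":1,"offset":[-0.03,-0.785,0],"yaw":0.065},{"jaw":1,"offset":[-0.03,-0.785,0],"yaw":0.065}])

```text
clock: 8.15
tcp_pos: [563.1, 320.0, 121.0]
tcp_rot: [-179.8, -0.1, -174.7]
force: [0.8, -0.6, 0.3]
width: 0.984
finger_force: 0.0
```

Emit:
apply_moves(rows=[{"jaw":1,"offset":[-0.06,-0.785,0],"yaw":0.065},{"jaw":1,"offset":[-0.06,-0.785,0],"yaw":0.065},{"jaw":1,"offset":[-0.06,-0.785,0],"yaw":0.065}])

```text
clock: 8.4
tcp_pos: [579.3, 226.6, 121.1]
tcp_rot: [-179.9, -0.1, -176.7]
force: [0.5, 0.6, -0.7]
width: 0.999
finger_force: 0.0
```

Emit:
apply_moves(rows=[{"jaw":1,"offset":[-0.085,-0.78,0.3],"yaw":0.065},{"jaw":1,"offset":[-0.085,-0.78,0.35],"yaw":0.065},{"jaw":1,"offset":[-0.085,-0.78,0.4],"yaw":0.065},{"jaw":1,"offset":[-0.085,-0.78,0.4],"yaw":0.065},{"jaw":1,"offset":[-0.085,-0.78,0.4],"yaw":0.065},{"jaw":1,"offset":[-0.085,-0.78,0.4],"yaw":0.065}])

```text
clock: 8.9
tcp_pos: [594.9, 139.6, 74.1]
tcp_rot: [180.0, -0.0, -178.5]
force: [0.1, 0.2, -0.1]
width: 1.002
finger_force: 0.0
```

```bash
python3 - <<'E'
from h import *
s=readout.state();print(s['tcp_pos'],s['tcp_rot'],tork(s['tcp_pos']))
plan(*rk(160,0),10,181.55)
d=snap('wrist'); cv2.imwrite('pics/w6.png',d['image'])
hsv=cv2.cvtColor(d['image'],cv2.COLOR_BGR2HSV); m=(hsv[...,2]<70).astype(np.uint8)
o=proj(d,[list(rk(x,y))+[z] for x,y,z in((0,0,8),(0,-120,8),(0,120,8),(120,0,30),(93,0,30))]); print(o.round(0).tolist())
E
```

```text
[594.93835856 139.57705475  74.13196924] [ 1.79965195e+02 -1.07340755e-02 -1.78464478e+02] [[156.55078881  -1.65814181]]
off [-0.029, 0.014, 0.534] yaw -0.0 rows 2
[[327.0, -14.0], [143.0, -10.0], [510.0, -10.0], [326.0, 176.0], [327.0, 136.0]]
```

View pics/w6.png

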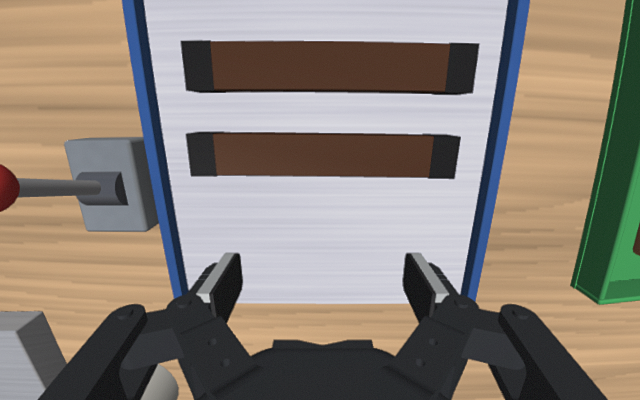

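Wrist: both bars lie ahead of the fingers, with old2's back edge at row 177. I descend and push.

Emit:
apply_moves(rows=[{"jaw":1,"offset":[0,0,0.25],"yaw":0},{"jaw":1,"offset":[0,0,0.45],"yaw":0},{"jaw":1,"offset":[0,0,0.53],"yaw":0},{"jaw":1,"offset":[0,0,0.53],"yaw":0},{"jaw":1,"offset":[0,0,0.53],"yaw":0}])

```text
clock: 9.37
tcp_pos: [594.9, 139.8, 10.9]
tcp_rot: [180.0, -0.0, -178.4]
force: [0.7, 0.2, 0.3]
width: 0.998
finger_force: 0.0
```

Emit:
apply_moves(rows=[{"jaw":1,"offset":[0.07,0,0],"yaw":0},{"jaw":1,"offset":[0.14,0,0],"yaw":0},{"jaw":1,"offset":[0.2,0,0],"yaw":0},{"jaw":1,"offset":[0.26,0,0],"yaw":0},{"jaw":1,"offset":[0.32,0,0],"yaw":0},{"jaw":1,"offset":[0.37,0,0],"yaw":0},{"jaw":1,"offset":[0.42,0,0],"yaw":0},{"jaw":1,"offset":[0.47,0,0],"yaw":0},{"jaw":1,"offset":[0.51,0,0],"yaw":0},{"jaw":1,"offset":[0.54,0,0],"yaw":0},{"jaw":1,"offset":[0.57,0,0],"yaw":0},{"jaw":1,"offset":[0.6,0,0],"yaw":0}])

```text
clock: 10.37
tcp_pos: [524.5, 136.9, 11.6]
tcp_rot: [180.0, 0.2, -178.5]
force: [6.3, 0.4, 3.3]
width: 1.0
finger_force: 3.0
```

Emit:
apply_moves(rows=[{"jaw":1,"offset":[0.03,0,0],"yaw":0},{"jaw":1,"offset":[0.06,0,0],"yaw":0},{"jaw":1,"offset":[0.08,0,0],"yaw":0},{"jaw":1,"offset":[0.1,0,0],"yaw":0},{"jaw":1,"offset":[0.1,0,0],"yaw":0}])

```text
clock: 10.78
tcp_pos: [512.3, 136.6, 11.6]
tcp_rot: [180.0, 0.2, -178.5]
force: [4.5, 0.2, 2.9]
width: 1.004
finger_force: 2.3
```

```bash
python3 - <<'E'
from h import *
s=readout.state();print(s['tcp_pos'],s['tcp_rot'],tork(s['tcp_pos']),s['force'])
E
```

```text
[512.2614789  136.62212401  11.58909963] [ 179.98439664    0.20452611 -178.46449915] [[73.82423175 -2.37563931]] [4.48266939 0.15331131 2.92366447]
```

Emit:
apply_moves(rows=[{"jaw":1,"offset":[0.015,0,0],"yaw":0},{"jaw":1,"offset":[0.03,0,0],"yaw":0},{"jaw":1,"offset":[0.04,0,0],"yaw":0},{"jaw":1,"offset":[0.05,0,0],"yaw":0},{"jaw":1,"offset":[0.05,0,0],"yaw":0}])

```text
clock: 11.2
tcp_pos: [506.5, 136.4, 11.6]
tcp_rot: [180.0, 0.2, -178.5]
force: [5.9, 0.8, 3.6]
width: 1.001
finger_force: 2.7
```

Emit:
apply_moves(rows=[{"jaw":1,"offset":[0.01,0,0],"yaw":0},{"jaw":1,"offset":[0.02,0,0],"yaw":0},{"jaw":1,"offset":[0.03,0,0],"yaw":0},{"jaw":1,"offset":[0.03,0,0],"yaw":0},{"jaw":1,"offset":[0.03,0,0],"yaw":0}])

```text
clock: 11.62
tcp_pos: [504.9, 136.4, 12.0]
tcp_rot: [180.0, 0.5, -178.5]
force: [11.3, 1.3, -0.8]
width: 1.001
finger_force: 5.7
```

```bash
python3 - <<'E'
from h import *
s=readout.state();print(tork(s['tcp_pos']),s['force'])
d=snap('wrist'); cv2.imwrite('pics/w7.png',d['image'])
print(proj(d,[list(rk(x,y))+[z] for x,y,z in((56,0,30),(28,0,30),(0,0,26))]).round(0).tolist())
E
```

```text
[[66.5062332  -2.42848879]] [11.2571694   1.26979129 -0.7812006 ]
[[329.0, 255.0], [330.0, 201.0], [330.0, 139.0]]
```

View pics/w7.png

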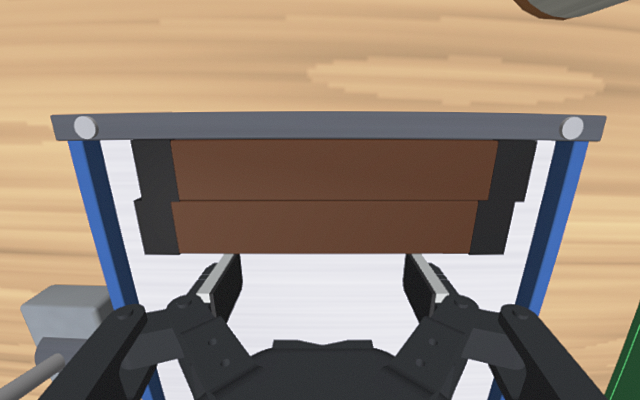

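Wrist: old bars tight against the rail and each other (back edge at row 254, predicted 255; seam 200). I retreat and go look at the new bars.

Emit:
apply_moves(rows=[{"jaw":1,"offset":[-0.1,0,0],"yaw":0},{"jaw":1,"offset":[-0.15,0,-0.1],"yaw":0},{"jaw":1,"offset":[-0.2,0,-0.45],"yaw":0},{"jaw":1,"offset":[-0.25,0,-0.8],"yaw":0},{"jaw":1,"offset":[-0.25,0,-1],"yaw":0},{"jaw":1,"offset":[-0.25,0,-1],"yaw":0}])

```text
clock: 12.17
tcp_pos: [534.6, 137.5, 136.7]
tcp_rot: [180.0, 0.5, -178.5]
force: [0.8, 0.2, 0.1]
width: 1.003
finger_force: 0.0
```

Emit:
apply_moves(rows=[{"jaw":1,"offset":[0,0,-1],"yaw":0},{"jaw":1,"offset":[0,0,-1],"yaw":0},{"jaw":1,"offset":[0,0,-1],"yaw":0},{"jaw":1,"offset":[0,0,-1],"yaw":0}])

```text
clock: 12.5
tcp_pos: [534.1, 137.5, 258.3]
tcp_rot: [179.9, 0.6, -178.4]
force: [0.4, 1.1, 1.0]
width: 0.997
finger_force: 0.0
```

Emit:
apply_moves(rows=[{"jaw":1,"offset":[0,-1,0],"yaw":0},{"jaw":1,"offset":[0,-1,0],"yaw":0},{"jaw":1,"offset":[0,-1,0],"yaw":0},{"jaw":1,"offset":[0,-1,0],"yaw":0}])

```text
clock: 12.83
tcp_pos: [533.3, 11.8, 248.8]
tcp_rot: [-179.9, -0.2, -178.7]
force: [-0.3, 0.0, -0.2]
width: 1.0
finger_force: 0.0
```

Emit:
apply_moves(rows=[{"jaw":1,"offset":[0,-1,0],"yaw":0},{"jaw":1,"offset":[0,-1,0],"yaw":0},{"jaw":1,"offset":[0,-1,0],"yaw":0},{"jaw":1,"offset":[0,-1,0],"yaw":0}])

```text
clock: 13.17
tcp_pos: [536.5, -107.9, 248.8]
tcp_rot: [-179.9, -0.2, -178.7]
force: [0.3, 1.1, -0.3]
width: 0.997
finger_force: 0.0
```

Emit:
apply_moves(rows=[{"jaw":1,"offset":[0,-0.9,0],"yaw":0},{"jaw":1,"offset":[0,-0.9,0],"yaw":0},{"jaw":1,"offset":[0,-0.9,0],"yaw":0},{"jaw":1,"offset":[0,-0.9,0],"yaw":0},{"jaw":1,"offset":[0,-0.9,0],"yaw":0},{"jaw":1,"offset":[0,-0.9,0],"yaw":0}])

```text
clock: 13.67
tcp_pos: [540.1, -209.4, 249.2]
tcp_rot: [179.9, -0.1, -178.5]
force: [0.2, -0.7, 0.3]
width: 1.0
finger_force: 0.0
```

```bash
cat >> h.py <<'E'
def brass(d):
    """brass bars lying on the bench: centre (z 22 plane) and direction, from yellow body + blue caps"""
    h=cv2.cvtColor(d['image'],cv2.COLOR_BGR2HSV)
    ye=cv2.inRange(h,(14,150,90),(30,255,255)); ye=cv2.morphologyEx(ye,cv2.MORPH_OPEN,np.ones((5,5)))
    out=[]
    for c in cv2.findContours(ye,cv2.RETR_EXTERNAL,cv2.CHAIN_APPROX_NONE)[0]:
        if cv2.contourArea(c)<400: continue
        r=cv2.minAreaRect(c); P=onz(d,cv2.boxPoints(r),22)
        e=[P[1]-P[0],P[2]-P[1]]; L=max(e,key=np.linalg.norm)
        out.append((P.mean(0).round(1).tolist(),round(float(np.degrees(np.arctan2(L[1],L[0]))%180),1),[round(float(np.linalg.norm(q)),1) for q in e],np.array(r[0]).round().tolist()))
    return out
E
python3 - <<'E'
from h import *
d=snap('wrist'); cv2.imwrite('pics/w8.png',d['image'])
s=readout.state();print(s['tcp_pos'],s['tcp_rot'],s['joint_pos'].round(0))
for b in brass(d): print(b)
E
```

```text
[ 540.35772723 -209.13499133  249.54170706] [ 1.79908673e+02 -9.05420389e-02 -1.78402396e+02] [ -29.    6.   93.    0.   81. -121.]
```

View pics/w8.png

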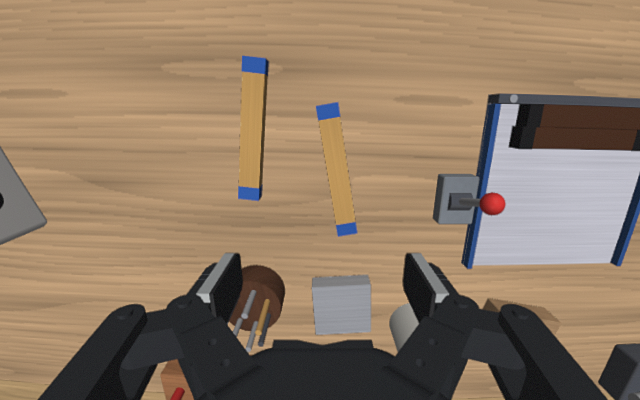

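Wrist: two new bars, caps at (255,65)/(249,193) and (327,111)/(346,229); no third. I locate them by their blue caps.

```bash
cat >> h.py <<'E'
def caps(d,z=22):
    h=cv2.cvtColor(d['image'],cv2.COLOR_BGR2HSV)
    b=cv2.inRange(h,(105,140,110),(125,255,255))
    C=[]
    for c in cv2.findContours(b,cv2.RETR_EXTERNAL,cv2.CHAIN_APPROX_NONE)[0]:
        if 80<cv2.contourArea(c)<1500:
            r=cv2.minAreaRect(c); C.append((onz(d,[r[0]],z)[0][:2],np.round(r[0])))
    for i in range(len(C)):
        for j in range(i):
            v=C[i][0]-C[j][0]; L=np.linalg.norm(v)
            if 145<L<185: print('bar',((C[i][0]+C[j][0])/2).round(1),'dir',round(np.degrees(np.arctan2(v[1],v[0]))%180,1),'L',L.round(1),C[i][1],C[j][1])
E
python3 - <<'E'
from h import *
d=snap('wrist'); caps(d)
E
```

```text
bar [ 594.  -242.4] dir 70.2 L 145.3 [248. 193.] [346. 228.]
bar [ 538.9 -190. ] dir 11.3 L 162.7 [327. 111.] [346. 228.]
bar [ 514.2 -258.3] dir 136.4 L 152.2 [327. 111.] [248. 193.]
bar [ 488.2 -304.3] dir 175.5 L 162.9 [253.  64.] [248. 193.]
```

```bash
python3 - <<'E'
from h import *
plan(538.9,-190,70,191.3)
E
```

```text
off [0.005, 0.08, 0.749] yaw -0.161 rows 3
off [-0.002, 0.079, 0.75] yaw -0.161 rows 3
```

Emit:
apply_moves(rows=[{"jaw":1,"offset":[0.005,0.08,0.75],"yaw":-0.16},{"jaw":1,"offset":[0.005,0.08,0.75],"yaw":-0.16},{"jaw":1,"offset":[0.005,0.08,0.75],"yaw":-0.16},{"jaw":1,"offset":[0.005,0.08,0.75],"yaw":-0.16}])

```text
clock: 14.1
tcp_pos: [537.4, -198.5, 156.9]
tcp_rot: [179.7, -0.4, -173.6]
force: [-1.5, -0.7, 1.0]
width: 1.001
finger_force: 0.0
```

Emit:
apply_moves(rows=[{"jaw":1,"offset":[0,0.08,0.75],"yaw":-0.16},{"jaw":1,"offset":[0,0.08,0.75],"yaw":-0.16},{"jaw":1,"offset":[0,0.08,0.75],"yaw":-0.16},{"jaw":1,"offset":[0,0.08,0.75],"yaw":-0.16},{"jaw":1,"offset":[0,0.08,0.75],"yaw":-0.16}])

```text
clock: 14.52
tcp_pos: [540.4, -192.3, 73.1]
tcp_rot: [-179.9, 0.1, -168.9]
force: [0.2, 0.5, -0.3]
width: 0.999
finger_force: 0.0
```

```bash
python3 - <<'E'
from h import *
d=snap('wrist'); caps(d); plan(538.9,-190,8,191.3)
cv2.imwrite('pics/w9.png',d['image'])
h=cv2.cvtColor(d['image'],cv2.COLOR_BGR2HSV); b=cv2.inRange(h,(105,140,110),(125,255,255))
for c in cv2.findContours(b,cv2.RETR_EXTERNAL,cv2.CHAIN_APPROX_NONE)[0]:
    if cv2.contourArea(c)>80: r=cv2.minAreaRect(c); print(np.round(r[0]),np.round(r[1]),onz(d,[r[0]],22).round(1))
print(proj(d,[[538.9,-190,22]]))
E
```

```text
bar [ 594.1 -242.7] dir 70.3 L 145.9 [163. 229.] [327. 312.]
bar [ 538.9 -190. ] dir 11.2 L 162.8 [328. 106.] [327. 312.]
bar [ 514.2 -258.6] dir 136.3 L 152.7 [328. 106.] [163. 229.]
bar [ 492.6 -302.3] dir 173.3 L 154.7 [201.   4.] [163. 229.]
off [0.014, 0.027, 0.551] yaw -0.005 rows 2
[327. 312.] [16. 32.] [[ 618.7 -174.1   22. ]]
[163. 229.] [40. 20.] [[ 569.4 -311.4   22. ]]
[590. 225.] [  8. 173.] [[503.   10.1  22. ]]
[328. 106.] [27. 42.] [[ 459.  -205.8   22. ]]
[201.   4.] [ 9. 32.] [[ 415.8 -293.2   22. ]]
[[327.4138166  221.31769156]]
```

Emit:
apply_moves(rows=[{"jaw":1,"offset":[0.014,0.02,0.3],"yaw":0},{"jaw":1,"offset":[0.014,0.02,0.5],"yaw":0},{"jaw":1,"offset":[0.014,0.02,0.54],"yaw":0},{"jaw":1,"offset":[0.014,0.02,0.54],"yaw":0},{"jaw":-1,"offset":[0.014,0.02,0.54],"yaw":0},{"jaw":-1,"offset":[0.014,0.02,0.54],"yaw":0},{"jaw":-1,"offset":[0.014,0.02,0.54],"yaw":0},{"jaw":-1,"offset":[0.014,0.02,0.54],"yaw":0},{"jaw":-1,"offset":[0.014,0.02,0.54],"yaw":0},{"jaw":-1,"offset":[0.014,0.02,0.54],"yaw":0},{"jaw":-1,"offset":[0.014,0.02,0.54],"yaw":0},{"jaw":-1,"offset":[0.014,0.02,0.54],"yaw":0}])

```text
clock: 15.57
tcp_pos: [537.8, -190.1, 7.2]
tcp_rot: [-179.9, 0.1, -168.9]
force: [-0.1, 1.4, 6.4]
width: 0.31
finger_force: 61.2
```

Emit:
apply_moves(rows=[{"jaw":-1,"offset":[0,0,-0.2],"yaw":0},{"jaw":-1,"offset":[0,0,-0.5],"yaw":0},{"jaw":-1,"offset":[0,0,-0.8],"yaw":0},{"jaw":-1,"offset":[0,0,-1],"yaw":0},{"jaw":-1,"offset":[0,0,-1],"yaw":0},{"jaw":-1,"offset":[0,0,-1],"yaw":0}])

```text
clock: 16.07
tcp_pos: [537.5, -190.1, 127.1]
tcp_rot: [-179.9, 0.1, -168.9]
force: [-0.2, 0.0, -3.8]
width: 0.312
finger_force: 60.3
```

```bash
python3 - <<'E'
from h import *
d=snap('wrist'); cv2.imwrite('pics/w10.png',d['image'])
s=readout.state();print(s['width'],s['finger_force'],s['force'],s['tcp_pos'])
plan(*rk(105,0),160,91.55)
E
```

```text
0.31512897173226945 60.28124928474426 [-0.48451253  0.19275516 -4.52846419] [ 536.11042932 -189.28964401  124.93943577]
off [-0.147, 0.67, -0.073] yaw 0.83 rows 4
off [0.148, 0.67, -0.073] yaw 0.83 rows 4
off [0.416, 0.545, -0.073] yaw 0.83 rows 4
off [0.607, 0.318, -0.073] yaw 0.83 rows 4
```

Emit:
apply_moves(rows=[{"jaw":-1,"offset":[-0.147,0.67,-0.2],"yaw":0.83},{"jaw":-1,"offset":[-0.147,0.67,-0.2],"yaw":0.83},{"jaw":-1,"offset":[-0.147,0.67,-0.2],"yaw":0.83},{"jaw":-1,"offset":[-0.147,0.67,-0.2],"yaw":0.83},{"jaw":-1,"offset":[-0.147,0.67,-0.2],"yaw":0.83}])

```text
clock: 16.53
tcp_pos: [536.8, -105.8, 147.0]
tcp_rot: [180.0, -0.3, 166.2]
force: [0.5, -0.1, -3.7]
width: 0.31
finger_force: 60.7
```

Emit:
apply_moves(rows=[{"jaw":-1,"offset":[0.148,0.67,0],"yaw":0.83},{"jaw":-1,"offset":[0.148,0.67,0],"yaw":0.83},{"jaw":-1,"offset":[0.148,0.67,0],"yaw":0.83},{"jaw":-1,"offset":[0.148,0.67,0],"yaw":0.83},{"jaw":-1,"offset":[0.148,0.67,0],"yaw":0.83}])

```text
clock: 16.95
tcp_pos: [538.9, -24.3, 147.3]
tcp_rot: [-179.9, -0.2, 141.4]
force: [0.3, -0.0, -3.5]
width: 0.311
finger_force: 61.0
```

Emit:
apply_moves(rows=[{"jaw":-1,"offset":[0.416,0.545,0],"yaw":0.83},{"jaw":-1,"offset":[0.416,0.545,0],"yaw":0.83},{"jaw":-1,"offset":[0.416,0.545,0],"yaw":0.83},{"jaw":-1,"offset":[0.416,0.545,0],"yaw":0.83},{"jaw":-1,"offset":[0.416,0.545,0],"yaw":0.83}])

```text
clock: 17.37
tcp_pos: [541.3, 57.4, 148.1]
tcp_rot: [-179.9, -0.1, 116.6]
force: [-0.2, 0.4, -3.2]
width: 0.309
finger_force: 61.2
```

Emit:
apply_moves(rows=[{"jaw":-1,"offset":[0.607,0.318,0.1],"yaw":0.83},{"jaw":-1,"offset":[0.607,0.318,0.3],"yaw":0.83},{"jaw":-1,"offset":[0.607,0.318,0.5],"yaw":0.83},{"jaw":-1,"offset":[0.607,0.318,0.5],"yaw":0.83},{"jaw":-1,"offset":[0.607,0.318,0.5],"yaw":0.83},{"jaw":-1,"offset":[0.607,0.318,0.5],"yaw":0.83}])

```text
clock: 17.87
tcp_pos: [543.8, 138.6, 88.9]
tcp_rot: [-179.9, 0.0, 91.9]
force: [0.1, -0.2, -2.2]
width: 0.311
finger_force: 61.2
```

```bash
python3 - <<'E'
from h import *
d=snap('wrist'); cv2.imwrite('pics/w11.png',d['image'])
s=readout.state();print(s['width'],s['finger_force'],s['force'],s['tcp_pos'],tork(s['tcp_pos']),s['tcp_rot'])
plan(*rk(105,0),17,91.55)
E
```

```text
0.30838743165973276 61.19057536125183 [-0.48613614 -0.09380804 -3.41328882] [544.6244897  138.44689317  89.94094709] [[106.22475968  -1.42693474]] [1.79966516e+02 1.33202815e-02 9.17848032e+01]
off [0.012, -0.01, 0.608] yaw 0.008 rows 2
```

View pics/w11.png

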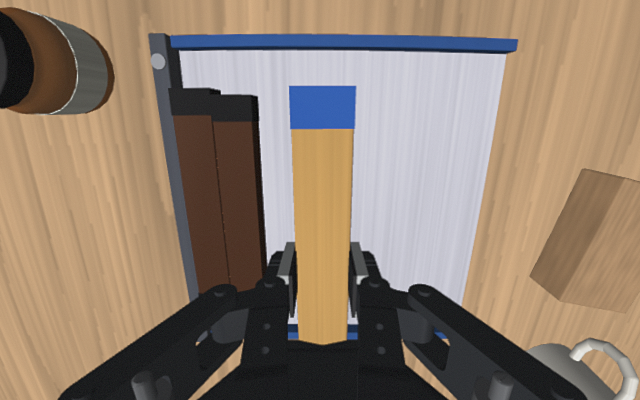

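Wrist: the bar hangs parallel behind the old ones (bar (323,90)-(323,340), old2's back edge at column ~262). I lower, release and lift.

Emit:
apply_moves(rows=[{"jaw":-1,"offset":[0.01,0,0.25],"yaw":0.008},{"jaw":-1,"offset":[0.01,0,0.4],"yaw":0.008},{"jaw":-1,"offset":[0.01,0,0.5],"yaw":0.008},{"jaw":-1,"offset":[0.01,0,0.57],"yaw":0.008},{"jaw":-1,"offset":[0.01,0,0.61],"yaw":0.008},{"jaw":-1,"offset":[0.01,0,0.61],"yaw":0.008},{"jaw":-1,"offset":[0.01,0,0.61],"yaw":0.008},{"jaw":0.2,"offset":[0.01,0,0.61],"yaw":0.008},{"jaw":0.2,"offset":[0.01,0,0.61],"yaw":0.008},{"jaw":0.2,"offset":[0.01,0,0.61],"yaw":0.008},{"jaw":0.2,"offset":[0.01,0,0.61],"yaw":0.008}])

```text
clock: 18.83
tcp_pos: [544.8, 140.8, 17.6]
tcp_rot: [179.9, -0.0, 91.3]
force: [-0.3, 0.9, -0.1]
width: 0.599
finger_force: 0.0
```

Emit:
apply_moves(rows=[{"jaw":0.2,"offset":[0,0,-0.3],"yaw":0},{"jaw":0.2,"offset":[0,0,-0.6],"yaw":0},{"jaw":0.2,"offset":[0,0,-0.9],"yaw":0},{"jaw":0.2,"offset":[0,0,-1],"yaw":0},{"jaw":0.2,"offset":[0,0,-1],"yaw":0},{"jaw":0.2,"offset":[0,0,-1],"yaw":0}])

```text
clock: 19.33
tcp_pos: [544.6, 140.8, 137.6]
tcp_rot: [179.9, -0.0, 91.3]
force: [-0.1, -0.7, -1.1]
width: 0.599
finger_force: 0.0
```

```bash
python3 - <<'E'
from h import *
d=snap('wrist'); caps(d,30); cv2.imwrite('pics/w12.png',d['image'])
s=readout.state();print(s['tcp_pos'])
plan(500,-295,180,175.5)
caps(snap('side')); print('scene'); caps(snap('scene'))
E
```

```text
bar [545.1 137.8] dir 91.3 L 162.8 [322. 111.] [322. 278.]
[543.45465971 140.61301166 135.91445091]
off [-0.905, -0.111, -0.092] yaw -0.702 rows 3
off [-0.805, -0.429, -0.092] yaw -0.701 rows 3
off [-0.597, -0.69, -0.092] yaw -0.702 rows 3
off [-0.31, -0.858, -0.091] yaw -0.701 rows 3
scene
```

Bar 1 is measured at (545,138), direction 91.3° — well placed. I go for bar 2.

Emit:
apply_moves(rows=[{"jaw":1,"offset":[-0.905,-0.11,-0.3],"yaw":-0.7},{"jaw":1,"offset":[-0.905,-0.11,-0.3],"yaw":-0.7},{"jaw":1,"offset":[-0.905,-0.11,-0.3],"yaw":-0.7},{"jaw":1,"offset":[-0.905,-0.11,-0.3],"yaw":-0.7}])

```text
clock: 19.82
tcp_pos: [533.2, 27.1, 173.0]
tcp_rot: [-180.0, 0.1, 112.5]
force: [1.2, -0.9, 1.6]
width: 0.999
finger_force: 0.0
```

Emit:
apply_moves(rows=[{"jaw":1,"offset":[-0.805,-0.43,0],"yaw":-0.7},{"jaw":1,"offset":[-0.805,-0.43,0],"yaw":-0.7},{"jaw":1,"offset":[-0.805,-0.43,0],"yaw":-0.7},{"jaw":1,"offset":[-0.805,-0.43,0],"yaw":-0.7}])

```text
clock: 20.15
tcp_pos: [520.8, -81.4, 170.8]
tcp_rot: [-179.8, -0.1, 133.4]
force: [1.2, 0.4, -0.1]
width: 1.002
finger_force: 0.0
```

Emit:
apply_moves(rows=[{"jaw":1,"offset":[-0.6,-0.69,0],"yaw":-0.7},{"jaw":1,"offset":[-0.6,-0.69,0],"yaw":-0.7},{"jaw":1,"offset":[-0.6,-0.69,0],"yaw":-0.7},{"jaw":1,"offset":[-0.6,-0.69,0],"yaw":-0.7}])

```text
clock: 20.48
tcp_pos: [510.2, -190.5, 171.0]
tcp_rot: [-179.9, -0.1, 154.4]
force: [0.6, 0.7, 0.2]
width: 0.997
finger_force: 0.0
```

Emit:
apply_moves(rows=[{"jaw":1,"offset":[-0.31,-0.86,0],"yaw":-0.7},{"jaw":1,"offset":[-0.31,-0.86,0],"yaw":-0.7},{"jaw":1,"offset":[-0.31,-0.86,0],"yaw":-0.7},{"jaw":1,"offset":[-0.31,-0.86,0],"yaw":-0.7},{"jaw":1,"offset":[-0.31,-0.86,0],"yaw":-0.7},{"jaw":1,"offset":[-0.31,-0.86,0],"yaw":-0.7}])

```text
clock: 20.98
tcp_pos: [499.8, -293.9, 171.1]
tcp_rot: [179.9, -0.1, 175.1]
force: [1.0, -0.1, -0.6]
width: 1.0
finger_force: 0.0
```

```bash
python3 - <<'E'
from h import *
d=snap('wrist'); caps(d); s=readout.state();print(s['tcp_pos'],s['tcp_rot'],s['joint_pos'])
plan(488.2,-304.3,70,175.5)
E
```

```text
bar [ 488.1 -304.7] dir 175.3 L 162.7 [311.  98.] [313. 248.]
[ 499.98887829 -293.5954156   171.35473912] [ 1.79895683e+02 -9.18066396e-02  1.75204761e+02] [-3.82338256e+01  9.43173510e+00  9.77531620e+01  3.81369973e-02
  7.29492000e+01 -1.23449728e+02]
off [0.09, -0.097, 0.845] yaw -0.01 rows 3
```

Emit:
apply_moves(rows=[{"jaw":1,"offset":[0.09,-0.1,0.845],"yaw":-0.005},{"jaw":1,"offset":[0.09,-0.1,0.845],"yaw":-0.005},{"jaw":1,"offset":[0.09,-0.1,0.845],"yaw":-0.005},{"jaw":1,"offset":[0.09,-0.1,0.845],"yaw":-0.005},{"jaw":1,"offset":[0.09,-0.1,0.845],"yaw":-0.005},{"jaw":1,"offset":[0.09,-0.1,0.845],"yaw":-0.005}])

```text
clock: 21.53
tcp_pos: [489.8, -306.4, 72.9]
tcp_rot: [-179.9, 0.1, 175.5]
force: [0.9, 1.0, 0.4]
width: 1.002
finger_force: 0.0
```

```bash
python3 - <<'E'
from h import *
d=snap('wrist'); caps(d); s=readout.state();print(s['tcp_pos'],s['tcp_rot'])
plan(488.1,-304.7,8.5,175.3)
E
```

```text
bar [ 488.  -304.5] dir 175.1 L 162.9 [327. 103.] [325. 311.]
[ 490.23838146 -306.95058093   73.64074093] [-179.87244642    0.19859931  175.48269349]
off [0.019, 0.017, 0.543] yaw 0.006 rows 2
```

Emit:
apply_moves(rows=[{"jaw":1,"offset":[0.02,0.017,0.3],"yaw":0.006},{"jaw":1,"offset":[0.02,0.017,0.5],"yaw":0.006},{"jaw":1,"offset":[0.02,0.017,0.54],"yaw":0.006},{"jaw":1,"offset":[0.02,0.017,0.54],"yaw":0.006},{"jaw":-1,"offset":[0.02,0.017,0.54],"yaw":0.006},{"jaw":-1,"offset":[0.02,0.017,0.54],"yaw":0.006},{"jaw":-1,"offset":[0.02,0.017,0.54],"yaw":0.006},{"jaw":-1,"offset":[0.02,0.017,0.54],"yaw":0.006},{"jaw":-1,"offset":[0.02,0.017,0.54],"yaw":0.006},{"jaw":-1,"offset":[0.02,0.017,0.54],"yaw":0.006},{"jaw":-1,"offset":[0.02,0.017,0.54],"yaw":0.006},{"jaw":-1,"offset":[0.02,0.017,0.54],"yaw":0.006}])

```text
clock: 22.58
tcp_pos: [487.0, -305.0, 7.8]
tcp_rot: [-179.9, 0.1, 175.3]
force: [-0.1, 0.4, 6.8]
width: 0.312
finger_force: 60.9
```

Emit:
apply_moves(rows=[{"jaw":-1,"offset":[0,0,-0.2],"yaw":0},{"jaw":-1,"offset":[0,0,-0.5],"yaw":0},{"jaw":-1,"offset":[0,0,-0.8],"yaw":0},{"jaw":-1,"offset":[0,0,-1],"yaw":0},{"jaw":-1,"offset":[0,0,-1],"yaw":0},{"jaw":-1,"offset":[0,0,-1],"yaw":0}])

```text
clock: 23.08
tcp_pos: [487.0, -305.1, 128.1]
tcp_rot: [-179.9, 0.2, 175.3]
force: [0.1, -0.4, -3.1]
width: 0.306
finger_force: 59.9
```

```bash
python3 - <<'E'
from h import *
s=readout.state();print(s['width'],s['finger_force'],s['force'],s['tcp_pos'])
plan(*rk(172,0),150,91.55)
E
```

```text
0.3063640062397331 59.9137008190155 [ 0.06630229 -0.36328792 -3.11382556] [ 486.96479815 -305.13689749  128.12937054]
off [-0.179, 0.949, -0.046] yaw 0.698 rows 3
off [0.171, 0.95, -0.045] yaw 0.697 rows 3
off [0.499, 0.827, -0.046] yaw 0.698 rows 3
off [0.762, 0.593, -0.045] yaw 0.698 rows 3
```

Emit:
apply_moves(rows=[{"jaw":-1,"offset":[-0.18,0.95,-0.25],"yaw":0.7},{"jaw":-1,"offset":[-0.18,0.95,-0.25],"yaw":0.7},{"jaw":-1,"offset":[-0.18,0.95,-0.25],"yaw":0.7},{"jaw":-1,"offset":[-0.18,0.95,-0.25],"yaw":0.7},{"jaw":-1,"offset":[-0.18,0.95,-0.25],"yaw":0.7}])

```text
clock: 23.5
tcp_pos: [516.5, -190.2, 154.7]
tcp_rot: [180.0, -0.1, 154.5]
force: [-0.4, -0.6, -2.2]
width: 0.31
finger_force: 60.1
```

Emit:
apply_moves(rows=[{"jaw":-1,"offset":[0.17,0.95,0],"yaw":0.7},{"jaw":-1,"offset":[0.17,0.95,0],"yaw":0.7},{"jaw":-1,"offset":[0.17,0.95,0],"yaw":0.7},{"jaw":-1,"offset":[0.17,0.95,0],"yaw":0.7},{"jaw":-1,"offset":[0.17,0.95,0],"yaw":0.7}])

```text
clock: 23.92
tcp_pos: [547.2, -79.8, 154.1]
tcp_rot: [-179.9, -0.2, 133.5]
force: [-0.0, -1.0, -1.4]
width: 0.309
finger_force: 60.3
```

Emit:
apply_moves(rows=[{"jaw":-1,"offset":[0.5,0.83,0],"yaw":0.7},{"jaw":-1,"offset":[0.5,0.83,0],"yaw":0.7},{"jaw":-1,"offset":[0.5,0.83,0],"yaw":0.7},{"jaw":-1,"offset":[0.5,0.83,0],"yaw":0.7},{"jaw":-1,"offset":[0.5,0.83,0],"yaw":0.7}])

```text
clock: 24.33
tcp_pos: [579.0, 30.9, 154.8]
tcp_rot: [-179.9, -0.0, 112.5]
force: [-0.6, -1.0, -2.4]
width: 0.31
finger_force: 60.5
```

Emit:
apply_moves(rows=[{"jaw":-1,"offset":[0.76,0.59,0.1],"yaw":0.7},{"jaw":-1,"offset":[0.76,0.59,0.2],"yaw":0.7},{"jaw":-1,"offset":[0.76,0.59,0.4],"yaw":0.7},{"jaw":-1,"offset":[0.76,0.59,0.5],"yaw":0.7},{"jaw":-1,"offset":[0.76,0.59,0.5],"yaw":0.7},{"jaw":-1,"offset":[0.76,0.59,0.5],"yaw":0.7}])

```text
clock: 24.83
tcp_pos: [608.9, 139.8, 94.0]
tcp_rot: [-179.7, 0.1, 91.4]
force: [-0.6, 0.4, -0.7]
width: 0.307
finger_force: 60.4
```

```bash
python3 - <<'E'
from h import *
d=snap('wrist'); cv2.imwrite('pics/w13.png',d['image'])
s=readout.state();print(s['width'],s['finger_force'],s['force'],s['tcp_pos'],tork(s['tcp_pos']),s['tcp_rot'])
plan(*rk(172,0),17,91.55)
caps(d,30); caps(d,100)
E
```

```text
0.30677002019518024 60.38660287857056 [ 0.16818055 -0.14502266 -0.68304828] [610.17100395 139.69101394  95.78048292] [[171.78094311  -1.95625677]] [-1.79902450e+02  6.54836398e-02  9.13224155e+01]
off [0.016, 0.002, 0.657] yaw -0.008 rows 2
```

View pics/w13.png

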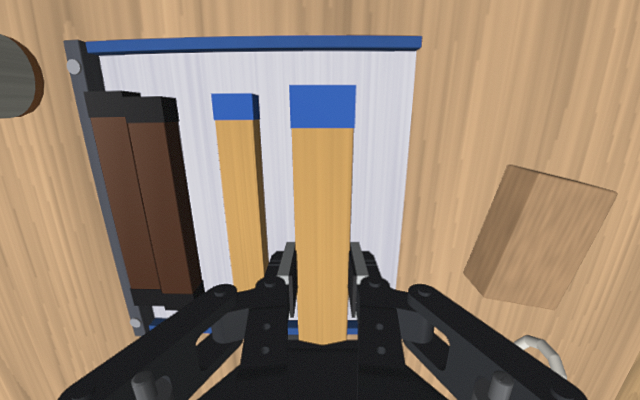

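Wrist: the second bar hangs parallel behind the first ((322,90)-(322,340)), with the first at (236,100). I lower, release and lift.

Emit:
apply_moves(rows=[{"jaw":-1,"offset":[0.016,0.01,0.25],"yaw":-0.008},{"jaw":-1,"offset":[0.016,0.01,0.45],"yaw":-0.008},{"jaw":-1,"offset":[0.016,0.01,0.55],"yaw":-0.008},{"jaw":-1,"offset":[0.016,0.01,0.62],"yaw":-0.008},{"jaw":-1,"offset":[0.016,0.01,0.65],"yaw":-0.008},{"jaw":-1,"offset":[0.016,0.01,0.65],"yaw":-0.008},{"jaw":-1,"offset":[0.016,0.01,0.65],"yaw":-0.008},{"jaw":0.1,"offset":[0.016,0.01,0.65],"yaw":-0.008},{"jaw":0.1,"offset":[0.016,0.01,0.65],"yaw":-0.008},{"jaw":0.1,"offset":[0.016,0.01,0.65],"yaw":-0.008},{"jaw":0.1,"offset":[0.016,0.01,0.65],"yaw":-0.008}])

```text
clock: 25.8
tcp_pos: [612.2, 144.4, 19.3]
tcp_rot: [179.9, -0.0, 91.5]
force: [-0.6, -0.6, -0.3]
width: 0.549
finger_force: 0.0
```

Emit:
apply_moves(rows=[{"jaw":0.1,"offset":[0,0,-0.3],"yaw":0},{"jaw":0.1,"offset":[0,0,-0.6],"yaw":0},{"jaw":0.1,"offset":[0,0,-0.75],"yaw":0},{"jaw":0.1,"offset":[0,0,-0.75],"yaw":0},{"jaw":0.1,"offset":[0,0,-0.75],"yaw":0},{"jaw":0.1,"offset":[0,0,-0.75],"yaw":0}])

```text
clock: 26.3
tcp_pos: [610.9, 144.2, 107.6]
tcp_rot: [-179.9, 0.0, 91.5]
force: [0.2, -0.4, -0.2]
width: 0.549
finger_force: 0.0
```

```bash
python3 - <<'E'
from h import *
d=snap('wrist'); caps(d,30); s=readout.state();print(s['tcp_pos'],s['tcp_rot'])
plan(*rk(212,0),85,181.55)
E
```

```text
bar [579.4 140.1] dir 114.4 L 174.9 [235. 112.] [324. 295.]
bar [613.2 141.9] dir 91.6 L 163.1 [325. 110.] [324. 295.]
[610.36695945 144.07838182 106.7274573 ] [-1.79847975e+02  1.28915877e-02  9.15197786e+01]
off [-0.005, 0.083, 0.045] yaw -0.75 rows 4
off [-0.036, 0.075, 0.046] yaw -0.751 rows 4
off [-0.063, 0.055, 0.045] yaw -0.75 rows 4
off [-0.079, 0.027, 0.045] yaw -0.75 rows 4
```

Emit:
apply_moves(rows=[{"jaw":1,"offset":[0,0.085,0],"yaw":-0.75},{"jaw":1,"offset":[0,0.085,0],"yaw":-0.75},{"jaw":1,"offset":[0,0.085,0],"yaw":-0.75},{"jaw":1,"offset":[0,0.085,0],"yaw":-0.75},{"jaw":1,"offset":[0,0.085,0],"yaw":-0.75}])

```text
clock: 26.77
tcp_pos: [620.7, 144.3, 106.5]
tcp_rot: [-179.8, -0.1, 113.9]
force: [-0.0, 0.4, -0.6]
width: 0.997
finger_force: 0.0
```

Emit:
apply_moves(rows=[{"jaw":1,"offset":[-0.036,0.075,0],"yaw":-0.75},{"jaw":1,"offset":[-0.036,0.075,0],"yaw":-0.75},{"jaw":1,"offset":[-0.036,0.075,0],"yaw":-0.75},{"jaw":1,"offset":[-0.036,0.075,0],"yaw":-0.75},{"jaw":1,"offset":[-0.036,0.075,0],"yaw":-0.75}])

```text
clock: 27.18
tcp_pos: [631.2, 144.2, 107.5]
tcp_rot: [-179.9, -0.0, 136.3]
force: [0.4, 0.3, 0.2]
width: 1.001
finger_force: 0.0
```

Emit:
apply_moves(rows=[{"jaw":1,"offset":[-0.063,0.055,0],"yaw":-0.75},{"jaw":1,"offset":[-0.063,0.055,0],"yaw":-0.75},{"jaw":1,"offset":[-0.063,0.055,0],"yaw":-0.75},{"jaw":1,"offset":[-0.063,0.055,0],"yaw":-0.75},{"jaw":1,"offset":[-0.063,0.055,0],"yaw":-0.75}])

```text
clock: 27.6
tcp_pos: [641.5, 143.7, 108.0]
tcp_rot: [-180.0, -0.0, 158.7]
force: [-0.5, -0.3, 0.0]
width: 1.002
finger_force: 0.0
```

Emit:
apply_moves(rows=[{"jaw":1,"offset":[-0.08,0.027,0.2],"yaw":-0.75},{"jaw":1,"offset":[-0.08,0.027,0.2],"yaw":-0.75},{"jaw":1,"offset":[-0.08,0.027,0.2],"yaw":-0.75},{"jaw":1,"offset":[-0.08,0.027,0.2],"yaw":-0.75},{"jaw":1,"offset":[-0.08,0.027,0.2],"yaw":-0.75},{"jaw":1,"offset":[-0.08,0.027,0.2],"yaw":-0.75}])

```text
clock: 28.1
tcp_pos: [652.0, 143.4, 84.6]
tcp_rot: [180.0, 0.0, -178.8]
force: [-0.5, -0.3, 0.3]
width: 0.998
finger_force: 0.0
```

```bash
python3 - <<'E'
from h import *
d=snap('wrist'); cv2.imwrite('pics/w14.png',d['image'])
s=readout.state();print(s['tcp_pos'],s['tcp_rot'],tork(s['tcp_pos']))
plan(*rk(212,0),10,181.55)
print(proj(d,[list(rk(189,0))+[30]]))
E
```

```text
[652.03204664 143.38705587  84.67407893] [ 1.79997703e+02  3.34846852e-02 -1.78753933e+02] [[213.72664422   0.60612072]]
off [0.014, -0.005, 0.622] yaw -0.01 rows 2
[[322.78417218 189.03260387]]
```

View pics/w14.png

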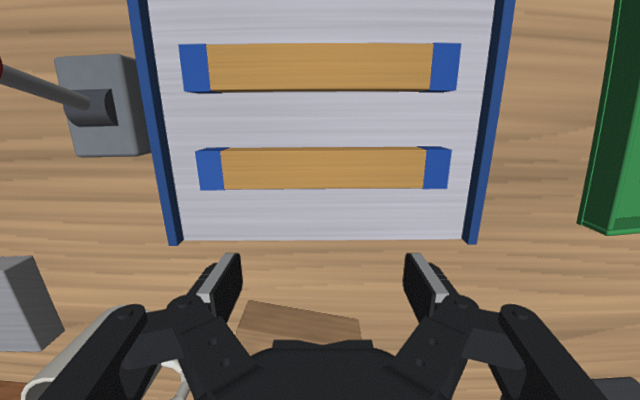

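Wrist: both new bars are parallel, the rear bar's back edge at row 189, fingers behind it. I push.

Emit:
apply_moves(rows=[{"jaw":1,"offset":[0,0,0.25],"yaw":-0.01},{"jaw":1,"offset":[0,0,0.5],"yaw":-0.01},{"jaw":1,"offset":[0,0,0.62],"yaw":-0.01},{"jaw":1,"offset":[0,0,0.62],"yaw":-0.01},{"jaw":1,"offset":[0,0,0.62],"yaw":-0.01}])

```text
clock: 28.57
tcp_pos: [651.1, 143.3, 9.2]
tcp_rot: [-180.0, -0.1, -178.3]
force: [0.8, 0.7, 0.3]
width: 0.995
finger_force: 0.0
```

Emit:
apply_moves(rows=[{"jaw":1,"offset":[0.07,0,0],"yaw":0},{"jaw":1,"offset":[0.14,0,0],"yaw":0},{"jaw":1,"offset":[0.2,0,0],"yaw":0},{"jaw":1,"offset":[0.26,0,0],"yaw":0},{"jaw":1,"offset":[0.32,0,0],"yaw":0},{"jaw":1,"offset":[0.37,0,0],"yaw":0},{"jaw":1,"offset":[0.42,0,0],"yaw":0},{"jaw":1,"offset":[0.47,0,0],"yaw":0},{"jaw":1,"offset":[0.51,0,0],"yaw":0},{"jaw":1,"offset":[0.54,0,0],"yaw":0},{"jaw":1,"offset":[0.57,0,0],"yaw":0},{"jaw":1,"offset":[0.6,0,0],"yaw":0}])

```text
clock: 29.57
tcp_pos: [580.5, 141.1, 10.4]
tcp_rot: [180.0, 0.1, -178.2]
force: [5.0, 0.8, 3.8]
width: 1.003
finger_force: 2.6
```

Emit:
apply_moves(rows=[{"jaw":1,"offset":[0.03,0,0],"yaw":0},{"jaw":1,"offset":[0.06,0,0],"yaw":0},{"jaw":1,"offset":[0.08,0,0],"yaw":0},{"jaw":1,"offset":[0.1,0,0],"yaw":0},{"jaw":1,"offset":[0.1,0,0],"yaw":0}])

```text
clock: 29.98
tcp_pos: [568.1, 140.7, 10.2]
tcp_rot: [180.0, 0.0, -178.2]
force: [2.7, 0.4, 3.9]
width: 1.006
finger_force: 2.0
```

Emit:
apply_moves(rows=[{"jaw":1,"offset":[0.015,0,0],"yaw":0},{"jaw":1,"offset":[0.03,0,0],"yaw":0},{"jaw":1,"offset":[0.03,0,0],"yaw":0},{"jaw":1,"offset":[0.03,0,0],"yaw":0}])

```text
clock: 30.32
tcp_pos: [564.7, 140.5, 10.1]
tcp_rot: [-180.0, 0.0, -178.2]
force: [5.0, 0.2, 3.6]
width: 0.994
finger_force: 2.3
```

```bash
python3 - <<'E'
from h import *
s=readout.state();print(s['tcp_pos'],s['tcp_rot'],tork(s['tcp_pos']),s['force'])
E
```

```text
[564.6547492  140.54525654  10.13941685] [-1.79999312e+02  3.35866856e-02 -1.78184989e+02] [[126.30444939   0.12885627]] [5.00118283 0.20109237 3.58349423]
```

Emit:
apply_moves(rows=[{"jaw":1,"offset":[0.015,0,0],"yaw":0.008},{"jaw":1,"offset":[0.03,0,0],"yaw":0.008},{"jaw":1,"offset":[0.03,0,0],"yaw":0.008},{"jaw":1,"offset":[0.03,0,0],"yaw":0.008}])

```text
clock: 30.65
tcp_pos: [561.0, 140.4, 10.1]
tcp_rot: [-180.0, 0.0, -178.4]
force: [5.7, 0.2, 4.0]
width: 0.999
finger_force: 2.4
```

Emit:
apply_moves(rows=[{"jaw":1,"offset":[0.01,0,0],"yaw":0},{"jaw":1,"offset":[0.02,0,0],"yaw":0},{"jaw":1,"offset":[0.02,0,0],"yaw":0},{"jaw":1,"offset":[0.02,0,0],"yaw":0}])

```text
clock: 30.98
tcp_pos: [560.9, 140.3, 10.6]
tcp_rot: [180.0, 0.3, -178.5]
force: [11.7, -0.3, -1.6]
width: 1.0
finger_force: 5.9
```

```bash
python3 - <<'E'
from h import *
s=readout.state();print(s['tcp_pos'],s['tcp_rot'],tork(s['tcp_pos']),s['force'])
d=snap('wrist'); caps(d,30); print(proj(d,[list(rk(x,0))+[30] for x in(112,84,56,28)]).round(0).tolist())
im=d['image'].astype(int)
for x in (290,330,370): 
    g=np.abs(np.diff(im[60:300,x].sum(1))); print(x,[(60+i,int(g[i])) for i in np.argsort(-g)[:10]])
E
```

```text
[560.90732885 140.31761712  10.59220805] [ 179.98574716    0.31180393 -178.45338946] [[1.22552243e+02 2.66525269e-03]] [11.66366448 -0.25090125 -1.59712943]
[[324.0, 256.0], [325.0, 202.0], [325.0, 140.0], [325.0, 69.0]]
290 [(np.int64(139), 255), (np.int64(138), 139), (np.int64(201), 119), (np.int64(69), 110), (np.int64(254), 98), (np.int64(255), 82), (np.int64(199), 75), (np.int64(137), 52), (np.int64(67), 39), (np.int64(68), 30)]
330 [(np.int64(139), 262), (np.int64(138), 132), (np.int64(201), 113), (np.int64(255), 100), (np.int64(69), 91), (np.int64(254), 90), (np.int64(199), 71), (np.int64(67), 52), (np.int64(137), 49), (np.int64(66), 28)]
370 [(np.int64(139), 303), (np.int64(254), 131), (np.int64(255), 108), (np.int64(201), 97), (np.int64(138), 91), (np.int64(69), 87), (np.int64(137), 62), (np.int64(199), 61), (np.int64(67), 39), (np.int64(253), 36)]
```

Seams at rows 69/139/201/255 match the predicted 69/140/202/256, so all four bars are tight. I retreat and move to the flag.

Emit:
apply_moves(rows=[{"jaw":1,"offset":[-0.1,0,0],"yaw":0},{"jaw":1,"offset":[-0.15,0,-0.1],"yaw":0},{"jaw":1,"offset":[-0.2,0,-0.45],"yaw":0},{"jaw":1,"offset":[-0.2,0,-0.8],"yaw":0},{"jaw":1,"offset":[-0.2,0,-1],"yaw":0},{"jaw":1,"offset":[-0.2,0,-1],"yaw":0}])

```text
clock: 31.53
tcp_pos: [584.6, 141.5, 135.6]
tcp_rot: [180.0, 0.3, -178.4]
force: [1.3, 0.6, 0.3]
width: 1.0
finger_force: 0.0
```

Emit:
apply_moves(rows=[{"jaw":-1,"offset":[0,0,-0.3],"yaw":0},{"jaw":-1,"offset":[0,0,-0.3],"yaw":0},{"jaw":-1,"offset":[0,0,-0.3],"yaw":0},{"jaw":-1,"offset":[0,0,-0.3],"yaw":0},{"jaw":-1,"offset":[0,0,-0.3],"yaw":0},{"jaw":-1,"offset":[0,0,-0.3],"yaw":0}])

```text
clock: 32.03
tcp_pos: [580.8, 140.9, 163.7]
tcp_rot: [-180.0, -0.2, -178.4]
force: [0.1, -0.2, -0.3]
width: 0.146
finger_force: 0.0
```

```bash
python3 - <<'E'
from h import *
d=snap('wrist'); h=cv2.cvtColor(d['image'],cv2.COLOR_BGR2HSV)
def knob(d):
    h=cv2.cvtColor(d['image'],cv2.COLOR_BGR2HSV); m=cv2.inRange(h,(0,190,110),(6,255,255))|cv2.inRange(h,(174,190,110),(180,255,255))
    return [(np.round(cv2.minEnclosingCircle(c)[0]),cv2.contourArea(c)) for c in cv2.findContours(m,cv2.RETR_EXTERNAL,cv2.CHAIN_APPROX_NONE)[0] if cv2.contourArea(c)>15]
k=list(rk(91.6,-160))+[92]
for n in('side','scene'):
    e=snap(n); print(n,knob(e),proj(e,[k]).round(0))
plan(*rk(48,-160),165,181.55)
E
```

```text
side [(array([320., 182.]), 54.5)] [[326. 186.]]
scene [(array([353., 385.]), 43.5), (array([374., 354.]), 40.0), (array([394., 326.]), 33.0), (array([410., 301.]), 53.0), (array([318., 196.]), 41.5)] [[314. 197.]]
off [0.397, -0.667, -0.001] yaw 0.0 rows 3
off [0.398, -0.667, -0.001] yaw 0.001 rows 3
```

```bash
python3 - <<'E'
from h import *
a=snap('side');b=snap('scene')
o1,v1=ray(a,[(320,182.5)]);o2,v2=ray(b,[(318,196.5)])
v1=v1[0]/np.linalg.norm(v1);v2=v2[0]/np.linalg.norm(v2)
t=np.linalg.lstsq(np.c_[v1,-v2],o2-o1,rcond=None)[0]; p,q=o1+t[0]*v1,o2+t[1]*v2
print(p.round(1),q.round(1),tork((p+q)/2))
E
```

```text
[550.  -18.7  98.8] [548.4 -19.7  99. ] [[ 106.56044827 -159.15021227]]
```

Emit:
apply_moves(rows=[{"jaw":-1,"offset":[0.4,-0.667,0],"yaw":0},{"jaw":-1,"offset":[0.4,-0.667,0],"yaw":0},{"jaw":-1,"offset":[0.4,-0.667,0],"yaw":0},{"jaw":-1,"offset":[0.4,-0.667,0],"yaw":0}])

```text
clock: 32.62
tcp_pos: [535.4, 57.7, 165.7]
tcp_rot: [-180.0, -0.0, -178.6]
force: [0.1, -0.1, 0.7]
width: 0.002
finger_force: 0.0
```

Emit:
apply_moves(rows=[{"jaw":-1,"offset":[0.4,-0.667,0],"yaw":0},{"jaw":-1,"offset":[0.4,-0.667,0],"yaw":0},{"jaw":-1,"offset":[0.4,-0.667,0],"yaw":0},{"jaw":-1,"offset":[0.4,-0.667,0],"yaw":0},{"jaw":-1,"offset":[0.4,-0.667,0.2],"yaw":0},{"jaw":-1,"offset":[0.4,-0.667,0.5],"yaw":0},{"jaw":-1,"offset":[0.4,-0.667,0.7],"yaw":0},{"jaw":-1,"offset":[0.4,-0.667,0.7],"yaw":0},{"jaw":-1,"offset":[0.4,-0.667,0.7],"yaw":0}])

```text
clock: 33.37
tcp_pos: [490.4, -20.2, 81.1]
tcp_rot: [179.9, -0.2, -178.4]
force: [0.8, -0.4, 0.1]
width: 0.001
finger_force: 0.0
```

```bash
python3 - <<'E'
from h import *
s=readout.state();print(s['tcp_pos'],s['tcp_rot'],tork(s['tcp_pos']),s['width'],s['force'])
E
```

```text
[490.43616258 -20.2314046   81.07591456] [ 1.79928019e+02 -1.55535901e-01 -1.78374658e+02] [[  47.76412255 -158.5814157 ]] 0.0008436020279539234 [ 0.77076828 -0.42021991  0.13035762]
```

Now push in rack +x (tool −x).

Emit:
apply_moves(rows=[{"jaw":-1,"offset":[-0.1,0,0],"yaw":0},{"jaw":-1,"offset":[-0.2,0,0],"yaw":0},{"jaw":-1,"offset":[-0.28,0,0],"yaw":0},{"jaw":-1,"offset":[-0.36,0,0],"yaw":0},{"jaw":-1,"offset":[-0.44,0,0],"yaw":0},{"jaw":-1,"offset":[-0.52,0,0],"yaw":0},{"jaw":-1,"offset":[-0.6,0,0],"yaw":0},{"jaw":-1,"offset":[-0.66,0,0],"yaw":0},{"jaw":-1,"offset":[-0.72,0,0],"yaw":0},{"jaw":-1,"offset":[-0.75,0,0],"yaw":0},{"jaw":-1,"offset":[-0.75,0,0],"yaw":0}])

```text
clock: 34.28
tcp_pos: [581.5, -19.1, 81.8]
tcp_rot: [180.0, 0.0, -178.4]
force: [0.1, 0.4, -0.6]
width: -0.005
finger_force: 0.0
```

Emit:
apply_moves(rows=[{"jaw":-1,"offset":[-0.03,0,0],"yaw":0},{"jaw":-1,"offset":[-0.06,0,0],"yaw":0},{"jaw":-1,"offset":[-0.06,0,0],"yaw":0}])

```text
clock: 34.53
tcp_pos: [586.9, -18.9, 81.5]
tcp_rot: [180.0, -0.2, -178.4]
force: [-5.4, 0.5, 2.7]
width: 0.002
finger_force: 2.3
```

```bash
python3 - <<'E'
from h import *
s=readout.state();print(s['tcp_pos'],tork(s['tcp_pos']),s['force'])
E
```

```text
[586.91070919 -18.89948008  81.53902969] [[ 144.23939682 -159.85954786]] [-5.41905984  0.50432064  2.68902011]
```

The TCP is at 144 mm, the predicted stop position, with 5 N resistance. I back off, rise and check.

Emit:
apply_moves(rows=[{"jaw":-1,"offset":[0.2,0,0],"yaw":0},{"jaw":-1,"offset":[0.4,0,-0.1],"yaw":0},{"jaw":-1,"offset":[0.4,0,-0.5],"yaw":0},{"jaw":-1,"offset":[0.4,0,-0.9],"yaw":0},{"jaw":-1,"offset":[0.4,0,-1],"yaw":0},{"jaw":-1,"offset":[0.4,0,-1],"yaw":0}])

```text
clock: 35.03
tcp_pos: [544.1, -21.0, 209.9]
tcp_rot: [-179.8, 0.7, -178.4]
force: [1.1, -0.1, 0.7]
width: -0.0
finger_force: 0.0
```

Emit:
apply_moves(rows=[{"jaw":0,"offset":[0.2,-0.9,-0.5],"yaw":0},{"jaw":0,"offset":[0.2,-0.9,-0.5],"yaw":0},{"jaw":0,"offset":[0.2,-0.9,-0.5],"yaw":0},{"jaw":0,"offset":[0.2,-0.9,-0.5],"yaw":0},{"jaw":0,"offset":[0.2,-0.9,-0.5],"yaw":0},{"jaw":0,"offset":[0.2,-0.9,-0.5],"yaw":0}])

```text
clock: 35.53
tcp_pos: [518.8, -128.7, 261.3]
tcp_rot: [180.0, -0.0, -178.5]
force: [-0.2, 0.6, -0.5]
width: 0.505
finger_force: 0.0
```

```bash
python3 - <<'E'
from h import *
a=snap('side');b=snap('scene')
P=[]
for d in(a,b):
    h=cv2.cvtColor(d['image'],cv2.COLOR_BGR2HSV); m=cv2.inRange(h,(0,190,110),(6,255,255))|cv2.inRange(h,(174,190,110),(180,255,255))
    print([(np.round(cv2.minEnclosingCircle(c)[0]),cv2.contourArea(c)) for c in cv2.findContours(m,cv2.RETR_EXTERNAL,cv2.CHAIN_APPROX_NONE)[0] if cv2.contourArea(c)>15], proj(d,[list(rk(168.4,-160))+[92]]).round(0))
cv2.imwrite('pics/s15.png',cv2.resize(a['image'][130:400,130:450],None,fx=2,fy=2))
E
```

```text
[(array([298., 177.]), 51.5), (array([233., 106.]), 38.0), (array([248.,  91.]), 33.5), (array([260.,  76.]), 31.5), (array([272.,  64.]), 21.5)] [[297. 177.]]
[(array([353., 385.]), 100.0), (array([374., 354.]), 110.5), (array([394., 326.]), 81.5), (array([410., 301.]), 64.5), (array([337., 206.]), 32.0)] [[337. 206.]]
```

View pics/s15.png

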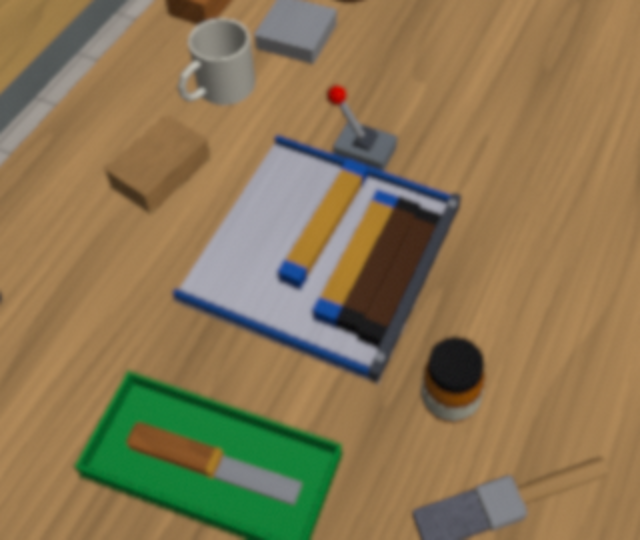

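Side view: the file is in the tray, the flag is fully over (298,177; predicted 297,177), but the last new bar has been knocked back about 30 mm (crop (320,225)). I push it in again.

```bash
python3 - <<'E'
from h import *
plan(*rk(190,0),150,181.55)
E
```

```text
off [-0.326, 0.74, 0.307] yaw 0.001 rows 3
off [-0.326, 0.741, 0.307] yaw 0.001 rows 3
off [-0.325, 0.741, 0.307] yaw 0.001 rows 3
```

Emit:
apply_moves(rows=[{"jaw":1,"offset":[-0.325,0.74,0],"yaw":0},{"jaw":1,"offset":[-0.325,0.74,0],"yaw":0},{"jaw":1,"offset":[-0.325,0.74,0],"yaw":0},{"jaw":1,"offset":[-0.325,0.74,0],"yaw":0}])

```text
clock: 35.97
tcp_pos: [555.8, -34.6, 260.7]
tcp_rot: [179.9, -0.1, -178.1]
force: [0.9, -0.5, 0.2]
width: 0.995
finger_force: 0.0
```

Emit:
apply_moves(rows=[{"jaw":1,"offset":[-0.325,0.74,0],"yaw":0},{"jaw":1,"offset":[-0.325,0.74,0],"yaw":0},{"jaw":1,"offset":[-0.325,0.74,0],"yaw":0},{"jaw":1,"offset":[-0.325,0.74,0],"yaw":0}])

```text
clock: 36.3
tcp_pos: [592.1, 54.0, 260.8]
tcp_rot: [180.0, -0.1, -178.1]
force: [-0.1, -0.9, 0.7]
width: 0.997
finger_force: 0.0
```

Emit:
apply_moves(rows=[{"jaw":1,"offset":[-0.325,0.74,0.9],"yaw":0},{"jaw":1,"offset":[-0.325,0.74,0.9],"yaw":0},{"jaw":1,"offset":[-0.325,0.74,0.9],"yaw":0},{"jaw":1,"offset":[-0.325,0.74,0.9],"yaw":0},{"jaw":1,"offset":[-0.325,0.74,0.9],"yaw":0},{"jaw":1,"offset":[-0.325,0.74,0.9],"yaw":0}])

```text
clock: 36.8
tcp_pos: [627.2, 140.0, 152.1]
tcp_rot: [-179.9, -0.2, -178.3]
force: [0.5, 0.4, 0.5]
width: 0.999
finger_force: 0.0
```

```bash
python3 - <<'E'
from h import *
d=snap('wrist'); s=readout.state(); print(s['tcp_pos'],s['tcp_rot'],tork(s['tcp_pos']))
h=cv2.cvtColor(d['image'],cv2.COLOR_BGR2HSV); b=cv2.inRange(h,(105,140,110),(125,255,255))
for c in cv2.findContours(b,cv2.RETR_EXTERNAL,cv2.CHAIN_APPROX_NONE)[0]:
    if cv2.contourArea(c)>80: r=cv2.minAreaRect(c); print(np.round(r[0]),np.round(r[1]),tork(onz(d,[r[0]],30)).round(1))
plan(*rk(170,0),80,181.55)
E
```

```text
[628.30633059 139.54180786 153.94019387] [-1.79944370e+02 -4.39911989e-02 -1.78403101e+02] [[189.90559812  -2.59595621]]
[382. 132.] [18. 31.] [[126.6  51.1]]
[418.  65.] [19. 36.] [[69.8 79.4]]
[230.  65.] [36. 20.] [[ 69.8 -83.7]]
[455. 119.] [  8. 240.] [[114.8 117.6]]
[203. 118.] [239.  22.] [[ 114.4 -113.3]]
off [0.166, 0.022, 0.616] yaw 0.002 rows 2
```

```bash
python3 - <<'E'
from h import *
d=snap('wrist'); h=cv2.cvtColor(d['image'],cv2.COLOR_BGR2HSV)
ye=cv2.inRange(h,(12,110,90),(30,255,255)); ye[:, :210]=0; ye[:,450:]=0; ye[:85]=0; ye[200:]=0
ye=cv2.morphologyEx(ye,cv2.MORPH_OPEN,np.ones((3,3)))
for c in cv2.findContours(ye,cv2.RETR_EXTERNAL,cv2.CHAIN_APPROX_NONE)[0]:
    if cv2.contourArea(c)<200: continue
    r=cv2.minAreaRect(c); b=cv2.boxPoints(r); print(b.round().tolist(),tork(onz(d,b,30)).round(1).tolist())
plan(*rk(126.6,-15),110,91.55)
E
```

```text
[[215.0, 140.0], [216.0, 110.0], [372.0, 114.0], [371.0, 144.0]] [[135.9, -104.6], [108.9, -101.0], [112.9, 41.5], [139.9, 42.1]]
off [0.178, -0.034, 0.125] yaw 1.0 rows 5
off [0.137, -0.118, 0.126] yaw 1.0 rows 5
off [0.06, -0.171, 0.125] yaw 1.0 rows 5
```

The knocked bar is at rack (124.5,−30.6), turned about −1.6°, its end against the right cheek. I regrip it and re-centre it before pushing.

```bash
python3 - <<'E'
from h import *
plan(*rk(126,-18),100,90.2,4)
E
```

```text
off [0.135, -0.032, 0.115] yaw 0.761 rows 4
off [0.112, -0.081, 0.115] yaw 0.762 rows 4
off [0.071, -0.118, 0.115] yaw 0.761 rows 4
off [0.02, -0.137, 0.115] yaw 0.761 rows 4
```

Emit:
apply_moves(rows=[{"jaw":-0.05,"offset":[0.135,-0.03,0],"yaw":0.76},{"jaw":-0.05,"offset":[0.135,-0.03,0],"yaw":0.76},{"jaw":-0.05,"offset":[0.135,-0.03,0],"yaw":0.76},{"jaw":-0.05,"offset":[0.135,-0.03,0],"yaw":0.76},{"jaw":-0.05,"offset":[0.135,-0.03,0],"yaw":0.76}])

```text
clock: 37.32
tcp_pos: [613.4, 135.5, 156.0]
tcp_rot: [179.9, 0.2, 158.8]
force: [1.1, 0.4, -0.4]
width: 0.474
finger_force: 0.0
```

Emit:
apply_moves(rows=[{"jaw":-0.05,"offset":[0.11,-0.08,0],"yaw":0.76},{"jaw":-0.05,"offset":[0.11,-0.08,0],"yaw":0.76},{"jaw":-0.05,"offset":[0.11,-0.08,0],"yaw":0.76},{"jaw":-0.05,"offset":[0.11,-0.08,0],"yaw":0.76},{"jaw":-0.05,"offset":[0.11,-0.08,0],"yaw":0.76}])

```text
clock: 37.73
tcp_pos: [597.2, 132.0, 154.8]
tcp_rot: [179.9, 0.1, 136.2]
force: [0.6, -0.2, -0.1]
width: 0.476
finger_force: 0.0
```

Emit:
apply_moves(rows=[{"jaw":-0.05,"offset":[0.07,-0.12,0],"yaw":0.76},{"jaw":-0.05,"offset":[0.07,-0.12,0],"yaw":0.76},{"jaw":-0.05,"offset":[0.07,-0.12,0],"yaw":0.76},{"jaw":-0.05,"offset":[0.07,-0.12,0],"yaw":0.76},{"jaw":-0.05,"offset":[0.07,-0.12,0],"yaw":0.76}])

```text
clock: 38.15
tcp_pos: [580.9, 127.8, 154.3]
tcp_rot: [180.0, 0.0, 113.5]
force: [0.1, -0.6, -0.6]
width: 0.477
finger_force: 0.0
```

Emit:
apply_moves(rows=[{"jaw":-0.05,"offset":[0.02,-0.137,0.4],"yaw":0.76},{"jaw":-0.05,"offset":[0.02,-0.137,0.4],"yaw":0.76},{"jaw":-0.05,"offset":[0.02,-0.137,0.4],"yaw":0.76},{"jaw":-0.05,"offset":[0.02,-0.137,0.4],"yaw":0.76},{"jaw":-0.05,"offset":[0.02,-0.137,0.4],"yaw":0.76},{"jaw":-0.05,"offset":[0.02,-0.137,0.4],"yaw":0.76}])

```text
clock: 38.65
tcp_pos: [565.5, 123.7, 106.8]
tcp_rot: [179.9, -0.0, 90.7]
force: [0.5, -0.5, 0.5]
width: 0.472
finger_force: 0.0
```

```bash
python3 - <<'E'
from h import *
d=snap('wrist'); s=readout.state(); print(s['tcp_pos'],s['tcp_rot'],tork(s['tcp_pos']),s['width'])
h=cv2.cvtColor(d['image'],cv2.COLOR_BGR2HSV); ye=cv2.inRange(h,(12,110,90),(30,255,255)); 
p=proj(d,[list(rk(124.5,y))+[30] for y in(20,40,0)]); print(p.round())
for y in p[:,1].round().astype(int):
    x=np.flatnonzero(ye[y]); x=x[(x>100)&(x<480)]; runs=np.split(x,np.flatnonzero(np.diff(x)>2)+1); print(y,[(tork(onz(d,[(r[0],y),(r[-1]+1,y)],30)).round(1).tolist()) for r in runs if len(r)>8])
plan(*rk(126,-18),16,90.2)
E
```

```text
[565.47867204 123.70872118 106.8297421 ] [ 1.79898859e+02 -6.52068505e-03  9.06494263e+01] [[126.67265419 -16.72380516]] 0.47033093981096713
[[318. 166.]
 [318. 140.]
 [319. 190.]]
166 [[[56.2, 21.1], [84.8, 20.6]], [[113.3, 20.1], [140.1, 19.7]]]
140 [[[56.0, 41.3], [84.7, 40.8]], [[113.9, 40.3], [140.8, 39.9]]]
190 [[[56.5, 1.4], [85.0, 0.9]], [[112.6, 0.5], [139.3, 0.1]]]
off [-0.011, -0.005, 0.757] yaw 0.015 rows 3
```

Emit:
apply_moves(rows=[{"jaw":-0.05,"offset":[-0.01,-0.008,0.3],"yaw":0.015},{"jaw":-0.05,"offset":[-0.01,-0.008,0.5],"yaw":0.015},{"jaw":-0.05,"offset":[-0.01,-0.008,0.65],"yaw":0.015},{"jaw":-0.05,"offset":[-0.01,-0.008,0.75],"yaw":0.015},{"jaw":-0.05,"offset":[-0.01,-0.008,0.75],"yaw":0.015},{"jaw":-0.05,"offset":[-0.01,-0.008,0.75],"yaw":0.015},{"jaw":-1,"offset":[-0.01,-0.008,0.75],"yaw":0.015},{"jaw":-1,"offset":[-0.01,-0.008,0.75],"yaw":0.015},{"jaw":-1,"offset":[-0.01,-0.008,0.75],"yaw":0.015},{"jaw":-1,"offset":[-0.01,-0.008,0.75],"yaw":0.015},{"jaw":-1,"offset":[-0.01,-0.008,0.75],"yaw":0.015}])

```text
clock: 39.62
tcp_pos: [565.3, 122.6, 17.8]
tcp_rot: [179.8, -0.0, 89.9]
force: [-1.3, -0.4, 5.7]
width: 0.305
finger_force: 62.3
```

```bash
python3 - <<'E'
from h import *
s=readout.state(); print(s['tcp_pos'],s['tcp_rot'],tork(s['tcp_pos']),s['width'],s['finger_force'],s['force'])
E
```

```text
[565.29326587 122.62440654  17.828066  ] [ 1.79800928e+02 -1.78012267e-02  8.99451399e+01] [[126.45798591 -17.80270794]] 0.30506041932113886 62.29192614555359 [-1.27229039 -0.3506372   5.65532171]
```

Emit:
apply_moves(rows=[{"jaw":-1,"offset":[0,0.02,-0.15],"yaw":0},{"jaw":-1,"offset":[0.05,0.08,-0.2],"yaw":-0.05},{"jaw":-1,"offset":[0.15,0.08,-0.2],"yaw":-0.05},{"jaw":-1,"offset":[0.25,0.08,-0.2],"yaw":-0.05},{"jaw":-1,"offset":[0.25,0.08,-0.2],"yaw":-0.05},{"jaw":-1,"offset":[0.25,0.08,-0.08],"yaw":-0.05},{"jaw":-1,"offset":[0.25,0.08,0],"yaw":-0.05},{"jaw":-1,"offset":[0.25,0.08,0],"yaw":-0.05},{"jaw":-1,"offset":[0.25,0.08,0],"yaw":-0.05}])

```text
clock: 40.37
tcp_pos: [573.1, 153.3, 16.9]
tcp_rot: [-180.0, -0.0, 91.5]
force: [-5.7, 2.2, 13.6]
width: 0.309
finger_force: 65.2
```

Emit:
apply_moves(rows=[{"jaw":0,"offset":[0,0,0],"yaw":0},{"jaw":0,"offset":[0,0,0],"yaw":0},{"jaw":0,"offset":[0,0,0],"yaw":0},{"jaw":0,"offset":[0,0,0],"yaw":0},{"jaw":0,"offset":[0,0,-0.3],"yaw":0},{"jaw":0,"offset":[0,0,-0.6],"yaw":0},{"jaw":0,"offset":[0,0,-0.75],"yaw":0},{"jaw":0,"offset":[0,0,-0.75],"yaw":0},{"jaw":0,"offset":[0,0,-0.75],"yaw":0}])

```text
clock: 41.12
tcp_pos: [574.3, 152.5, 107.2]
tcp_rot: [179.8, -0.0, 91.4]
force: [0.1, 0.1, 0.1]
width: 0.499
finger_force: 0.0
```

```bash
python3 - <<'E'
from h import *
d=snap('wrist'); s=readout.state(); print(s['tcp_pos'],s['tcp_rot'],tork(s['tcp_pos']),s['width'])
caps(d,30)
plan(*rk(182,0),105,181.55,4)
E
```

```text
[572.96470957 152.33678788 105.4664474 ] [-1.79980328e+02  2.32251898e-03  9.14193043e+01] [[134.93032186  11.69129445]] 0.5063537336457217
bar [541.3 138.7] dir 113.5 L 173.8 [235. 126.] [321. 304.]
bar [573.7 140.6] dir 91.6 L 163.4 [320. 122.] [321. 304.]
off [-0.024, 0.098, 0.001] yaw -0.751 rows 4
off [-0.06, 0.081, 0.001] yaw -0.751 rows 4
off [-0.087, 0.053, 0.001] yaw -0.751 rows 4
off [-0.099, 0.015, 0.001] yaw -0.751 rows 4
```

The bar is re-centred: (573.7,140.6), direction 91.6°. Its back edge is at rack x ≈ 149, so I rotate and come down behind it.

Emit:
apply_moves(rows=[{"jaw":1,"offset":[-0.024,0.1,0],"yaw":-0.75},{"jaw":1,"offset":[-0.024,0.1,0],"yaw":-0.75},{"jaw":1,"offset":[-0.024,0.1,0],"yaw":-0.75},{"jaw":1,"offset":[-0.024,0.1,0],"yaw":-0.75},{"jaw":1,"offset":[-0.024,0.1,0],"yaw":-0.75}])

```text
clock: 41.58
tcp_pos: [584.0, 149.6, 103.8]
tcp_rot: [-179.8, -0.1, 113.8]
force: [-0.2, -0.1, -0.1]
width: 1.0
finger_force: 0.0
```

Emit:
apply_moves(rows=[{"jaw":1,"offset":[-0.06,0.08,0],"yaw":-0.75},{"jaw":1,"offset":[-0.06,0.08,0],"yaw":-0.75},{"jaw":1,"offset":[-0.06,0.08,0],"yaw":-0.75},{"jaw":1,"offset":[-0.06,0.08,0],"yaw":-0.75},{"jaw":1,"offset":[-0.06,0.08,0],"yaw":-0.75}])

```text
clock: 42.0
tcp_pos: [596.4, 147.1, 105.0]
tcp_rot: [-179.9, -0.1, 136.2]
force: [-0.2, 0.1, -0.1]
width: 0.992
finger_force: 0.0
```

Emit:
apply_moves(rows=[{"jaw":1,"offset":[-0.087,0.053,0],"yaw":-0.75},{"jaw":1,"offset":[-0.087,0.053,0],"yaw":-0.75},{"jaw":1,"offset":[-0.087,0.053,0],"yaw":-0.75},{"jaw":1,"offset":[-0.087,0.053,0],"yaw":-0.75},{"jaw":1,"offset":[-0.087,0.053,0],"yaw":-0.75}])

```text
clock: 42.42
tcp_pos: [608.6, 144.6, 105.5]
tcp_rot: [-180.0, -0.0, 158.6]
force: [0.1, -0.0, 0.9]
width: 1.0
finger_force: 0.0
```

Emit:
apply_moves(rows=[{"jaw":1,"offset":[-0.1,0.015,0.1],"yaw":-0.75},{"jaw":1,"offset":[-0.1,0.015,0.1],"yaw":-0.75},{"jaw":1,"offset":[-0.1,0.015,0.1],"yaw":-0.75},{"jaw":1,"offset":[-0.1,0.015,0.1],"yaw":-0.75},{"jaw":1,"offset":[-0.1,0.015,0.1],"yaw":-0.75},{"jaw":1,"offset":[-0.1,0.015,0.1],"yaw":-0.75}])

```text
clock: 42.92
tcp_pos: [620.7, 142.0, 94.0]
tcp_rot: [180.0, 0.0, -178.9]
force: [-0.2, -0.5, -0.4]
width: 0.998
finger_force: 0.0
```

```bash
python3 - <<'E'
from h import *
d=snap('wrist'); s=readout.state(); print(s['tcp_pos'],s['tcp_rot'],tork(s['tcp_pos']))
caps(d,30)
plan(*rk(182,0),10,181.55)
E
```

```text
[620.77715566 142.01656723  94.05205059] [ 1.79996369e+02  1.11461321e-02 -1.78841631e+02] [[1.82446119e+02 8.15565802e-02]]
bar [572.8 140.8] dir 91.6 L 163.3 [434. 154.] [213. 156.]
bar [540.4 138.8] dir 70.2 L 177.7 [199.  61.] [434. 154.]
bar [540.6 138.7] dir 113.5 L 173.5 [440.  59.] [213. 156.]
bar [508.2 136.7] dir 91.5 L 163.2 [440.  59.] [199.  61.]
off [0.004, -0.001, 0.7] yaw -0.013 rows 3
```

Emit:
apply_moves(rows=[{"jaw":1,"offset":[0,0,0.3],"yaw":-0.012},{"jaw":1,"offset":[0,0,0.6],"yaw":-0.012},{"jaw":1,"offset":[0,0,0.7],"yaw":-0.012},{"jaw":1,"offset":[0,0,0.7],"yaw":-0.012},{"jaw":1,"offset":[0,0,0.7],"yaw":-0.012}])

```text
clock: 43.38
tcp_pos: [620.4, 141.9, 9.7]
tcp_rot: [-180.0, -0.1, -178.3]
force: [0.1, 0.3, 0.8]
width: 0.997
finger_force: 0.0
```

Emit:
apply_moves(rows=[{"jaw":1,"offset":[0.06,0,0],"yaw":0},{"jaw":1,"offset":[0.12,0,0],"yaw":0},{"jaw":1,"offset":[0.18,0,0],"yaw":0},{"jaw":1,"offset":[0.23,0,0],"yaw":0},{"jaw":1,"offset":[0.28,0,0],"yaw":0},{"jaw":1,"offset":[0.33,0,0],"yaw":0},{"jaw":1,"offset":[0.37,0,0],"yaw":0},{"jaw":1,"offset":[0.41,0,0],"yaw":0},{"jaw":1,"offset":[0.44,0,0],"yaw":0},{"jaw":1,"offset":[0.46,0,0],"yaw":0},{"jaw":1,"offset":[0.46,0,0],"yaw":0}])

```text
clock: 44.3
tcp_pos: [564.8, 140.2, 9.6]
tcp_rot: [-180.0, -0.1, -178.2]
force: [1.6, -0.1, 0.2]
width: 1.001
finger_force: 0.4
```

```bash
python3 - <<'E'
from h import *
s=readout.state();print(s['tcp_rot'],tork(s['tcp_pos']),s['force'])
E
```

```text
[-1.79997616e+02 -6.43485253e-02 -1.78212783e+02] [[126.44326143  -0.23964109]] [ 1.58126542 -0.1027273   0.20295349]
```

Emit:
apply_moves(rows=[{"jaw":1,"offset":[0.01,0,0],"yaw":0.008},{"jaw":1,"offset":[0.02,0,0],"yaw":0.008},{"jaw":1,"offset":[0.03,0,0],"yaw":0.008},{"jaw":1,"offset":[0.04,0,0],"yaw":0.008},{"jaw":1,"offset":[0.045,0,0],"yaw":0.008},{"jaw":1,"offset":[0.05,0,0],"yaw":0.008},{"jaw":1,"offset":[0.05,0,0],"yaw":0.008},{"jaw":1,"offset":[0.05,0,0],"yaw":0.008}])

```text
clock: 44.97
tcp_pos: [561.0, 140.0, 10.4]
tcp_rot: [180.0, 0.2, -178.5]
force: [6.2, 0.3, -1.3]
width: 1.005
finger_force: 2.9
```

Emit:
apply_moves(rows=[{"jaw":1,"offset":[-0.1,0,0],"yaw":0},{"jaw":1,"offset":[-0.15,0,-0.1],"yaw":0},{"jaw":1,"offset":[-0.2,0,-0.45],"yaw":0},{"jaw":1,"offset":[-0.2,0,-0.8],"yaw":0},{"jaw":1,"offset":[-0.2,0,-1],"yaw":0},{"jaw":1,"offset":[-0.2,0,-1],"yaw":0}])

```text
clock: 45.47
tcp_pos: [587.4, 141.2, 137.0]
tcp_rot: [179.9, 0.6, -178.4]
force: [0.9, 0.4, -0.4]
width: 1.0
finger_force: 0.0
```

Emit:
apply_moves(rows=[{"jaw":1,"offset":[0,0,-0.5],"yaw":0},{"jaw":1,"offset":[0,0,-0.5],"yaw":0},{"jaw":1,"offset":[0,0,-0.5],"yaw":0},{"jaw":1,"offset":[0,0,-0.5],"yaw":0},{"jaw":1,"offset":[0,0,-0.5],"yaw":0},{"jaw":1,"offset":[0,0,-0.5],"yaw":0},{"jaw":1,"offset":[0,0,-0.5],"yaw":0},{"jaw":1,"offset":[0,0,-0.5],"yaw":0}])

```text
clock: 46.13
tcp_pos: [582.8, 140.6, 188.3]
tcp_rot: [-180.0, -0.2, -178.5]
force: [0.4, -0.3, -0.4]
width: 1.004
finger_force: 0.0
```

```bash
python3 - <<'E'
from h import *
d=snap('wrist'); s=readout.state(); print(s['tcp_pos'],s['tcp_rot'],s['joint_velocities'].round(2))
h=cv2.cvtColor(d['image'],cv2.COLOR_BGR2HSV); b=cv2.inRange(h,(105,140,110),(125,255,255))
for c in cv2.findContours(b,cv2.RETR_EXTERNAL,cv2.CHAIN_APPROX_NONE)[0]:
    if cv2.contourArea(c)>80: r=cv2.minAreaRect(c); print(np.round(r[0]),np.round(r[1]),tork(onz(d,cv2.boxPoints(r),30)).round(1).tolist())
print(proj(d,[list(rk(x,0))+[30] for x in(112,84,56,28)]).round(0).tolist())
im=d['image'].astype(int)
for x in (270,370):
    g=np.abs(np.diff(im[30:300,x].sum(1))); print(x,[(30+int(i),int(g[i])) for i in np.argsort(-g)[:9]])
a=snap('side'); k=proj(a,[list(rk(168.4,-160))+[92]])[0].round().astype(int); print(k,a['image'][k[1],k[0]])
E
```

```text
[583.00390158 140.587305   188.68149934] [-1.79991735e+02 -1.19280013e-01 -1.78456218e+02] [-0.03 -0.23 -0.47 -0.01  0.02 -0.01]
[400. 130.] [54. 17.] [[56.1, 69.5], [55.9, 86.9], [111.1, 91.8], [111.2, 73.4]]
[245. 130.] [56. 17.] [[56.1, -93.0], [54.0, -75.6], [111.0, -71.4], [113.4, -89.7]]
[434. 151.] [  7. 210.] [[229.5, 115.3], [2.8, 115.2], [3.3, 121.8], [230.5, 123.5]]
[212. 150.] [209.   7.] [[2.6, -123.6], [2.0, -117.0], [227.2, -117.1], [228.2, -125.2]]
[[324.0, 158.0], [324.0, 131.0], [324.0, 103.0], [324.0, 73.0]]
270 [(102, 209), (131, 157), (158, 148), (130, 117), (30, 114), (72, 71), (73, 70), (254, 67), (103, 66)]
370 [(102, 240), (131, 149), (158, 140), (130, 114), (254, 90), (72, 82), (30, 80), (73, 76), (103, 56)]
[297 177] [  0   5 196]
```

All four bars are tight: seams at rows 73/103/131/158 match the prediction on both sides. The flag knob is still over and the robot is clear, so I hand the job in.

```bash
python3 -c "
from bench import job
print(job.close_job())"
```

```text
the job is handed in; nothing more can be done
None
```

I handed the job in, but the hand-in gave no verdict: my last camera checks showed the file flat in the tray, both old bars and then both new bars (only two were on the bench) tight behind the rail, and the flag fully over. The last new bar was knocked aside after its first push, so I re-centred it and pushed it tight again with the flag already tipped, which relies on step 3 having counted the first time.

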